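# Put the work-lamp cells on charge

## Robot

A 6-joint arm with a two-finger parallel gripper is mounted at the origin on the work surface. World frame = base frame: x ahead of the robot, y to its left, z up, the work surface at z = 0. Lengths are in m, angles in rad, forces in N, time in s.
With the tool pointing down it reaches from about 0.425 to 0.95 m from the base axis. Payload 3.5 kg.
Tool frame: the origin (TCP) lies at the very end of the fingers, on their centre line; the grasp point (between the pads) lies 19 mm behind it (ctrl.tcp_to_grasp is the z of the grasp point in the tool frame, in m); z points along the fingers, y is the direction in which the jaws open and shut (so a half turn about z gives the same grasp; the last joint's range is limited). The gripper opens to 85 mm and grips with 20 to 120 N. Pads are 22 mm wide; open, the fingers measure 114 mm over their backs; the gripper's body (76 mm by 85 mm) begins 54 mm behind the grasp point. The pads swing forward as they close: fully open they stand 13 mm farther back than shut.
Start: joints at [-1.284, 0.286, 1.577, -0, 1.279, -0.15], TCP at [0.286, -0.612, 0.231] pointing down, gripper open.
Joint ranges: [-2.77, 2.77], [-0.9, 2.22], [0.21, 2.48], [-1.53, 4.67], [0.24, 2.81], [-2.84, 2.84]. Speed limits (rad/s): [2.79, 2.79, 3.14, 3.14, 3.14, 3.14].

## Interface

Orientations are given as a unit quaternion [x, y, z, w].
In Python, from plant import ctrl gives the robot as it stands.
- The arm moves only by the tool drive_tool, never from a script. Its argument "motion" is a list that holds one entry, the list of rows, each a list of 5 numbers: the closure, from -1 (fully open) to 1 (shut), then the shift along the tool's x, y, z in mm, then the turn about the tool's z in degrees. In form: [[[grip, dx, dy, dz, yaw], ...]]. A call has exactly 8 rows; each row is the pose to reach, as a shift and turn from the pose commanded when the call began, along the tool's axes at that moment; what a row does not reach only later rows make up. A row lasts 1/12 s, in which the tool goes at most 41.7 mm and 7.16 degrees, less where a joint would pass 70% of its speed; a pose out of reach is approached as far as the arm can. A call with a gripper value outside its range is refused whole. The fingers move at their own pace and stop on an object; "grip_force" is the grip in N (left out, the last holds). Time passes only in rows, so rows that repeat a pose let the fingers close, or fill a call up. It gives the time, the measured TCP pose, the force and the opening at its end, in the units of the state.
- ctrl.get_state(): the state, without advancing time (a new reading comes with each control period).
- ctrl.read_camera(name): name is "side" or "top" or "wrist"; returns the picture (400x640x3 uint8, red, green, blue); there is no depth.
- ctrl.camera_model(name): a dict with "fx", "fy", "cx", "cy" (pixels), "R" (3x3) and "t" (3): a world point X has camera coordinates R X + t. Camera axes: x right, y down, z forward; pixel columns grow to the right and rows downward; lengths in m; the calibration is good to about 2 mm. A picture is of the moment at which its call begins: read the wrist's pose just before it. camera_model takes no time and is no camera call; for the wrist camera it gives the pose at the moment of the call.
- ctrl.sign_off(): hands the job in, once; it reports no verdict.
Trained networks look in the newest picture that a camera, given by its name, has taken for a name from the list of things; names that differ only in an ending like _2 or _b are one class to them, and where a whole thing is asked for, a point or a joint stands for the part that bears it (a point fixed in the world has none). Each returns a list of dicts, best first, with "confidence" (0 to 1); they miss things now and then, are a little off and sometimes report something else, mostly with a low value. They report only what shows in the picture. A call takes as long as a camera call. They do not tell look-alikes from the thing itself.
- ctrl.silhouettes(target, camera): "mask" (400x640 bool, what is visible of it) and "extent" ([left, top, right, bottom] in pixels, round what is visible of it).
- ctrl.mark_of(target, camera): "position" ([column, row] in pixels: a listed point, or the origin of a listed thing).
The state is a dict: "time": time; "qpos": joint angles; "dq": joint speeds; "joint_efforts": joint torques, N m; "eef_pos": TCP position; "tcp_rot": TCP orientation; "contact_force": force on the tool from outside, world axes, zero at the start; "wrist_torque": the same for the moment, N m; "opening": opening from 0.0 (shut) to 1.0 (fully open).
Only numpy, scipy, OpenCV 4.12 (cv2) and the standard library are available. Lean on these libraries where they do the work, as an engineer would, in place of code of your own. Each camera call takes 0.05 s, during which the arm holds its last target. There are 200 camera calls.

## Task

Put all the lamp cells that lie in the leather tray on charge: switch the charger off at its toggle (lever towards the robot), pull the slotted guard up off the charger against its catches and stand it right way up on the bench clear of the charger, then lay every cell in a bay of its own, flat base against the sprung contact on the robot's side and button against the fixed contact, lying fully down. Then press the guard back on until it clicks home all round, and only then switch the toggle on again (lever away from the robot). Leave the tape roll, can and tack tin where they are.

Things in the scene. Friction and masses are not known exactly. Their poses are not given: they have to be found in the camera images.
- charger: four-bay cell charger fixed to the bench, dark grey. Origin: middle of the underside, between the inner bays; x away from the robot, z up. Base plate x -75..75, y -126..174, top z 14 mm. Bays along x, side by side at y -93, -31, 31, 93. Block with the fixed contacts: x 35..60, top z 36. Wall behind the sprung contacts: x -60..-50, top z 46. No walls between bays: fingers fit beside a cell.
- toggle (a joint): toggle switch on the panel (top z 26 mm) at the charger's +y end: steel lever, pivot at charger x -15, y 153, z 28 mm, swings in the charger's x-z plane. 0: leans 0.45 rad to -x (off); 0.9: leans 0.45 rad to +x (on). Starts on; stays where left; about 2 N at the tip.
- toggle_tip (a point): centre of the 12 mm ball at the end of the toggle lever, 30 mm from its pivot
- guard: loose grey slotted guard, a shallow lid 134 x 254 mm (x, y; flared lower edges 140 x 259), 0.3 kg. Origin: middle of the plane of its lower edges, z up. Long sides reach down to z 0, short sides to z 8 mm; top z 39. Grip bar along y above it: 16 mm wide (x), 84 long, z 53..65, on two feet at y -35 and 35. May be fitted either way round.
- guard_seat (a point): where the guard's origin sits when fitted: charger x 0, y 0, z 14 mm; axes as the charger's. 4 mm play all round, with sloping lead-ins. Two sprung rollers, in the middle of the charger's long sides, snap over ridges inside the guard in its last 10 mm: together they take about 15 N to pull it straight up off, about 10 N to press it home.
- cell1: round rechargeable cell, 32 mm diameter, 70 mm long over all, 0.145 kg: flat metal base at one end, raised steel button (12 mm diameter, 3 mm high, within the 70) at the other. Origin: middle of the axis; x along the cell to the button. Lies on its side in the tray (origin 19 mm above the bench). Rolls if pushed. May be absent.
- cell1_tip (a point): centre of the button face of cell1, 35 mm along x from its origin
- cell2: round rechargeable cell, 32 mm diameter, 70 mm long over all, 0.145 kg: flat metal base at one end, raised steel button (12 mm diameter, 3 mm high, within the 70) at the other. Origin: middle of the axis; x along the cell to the button. Lies on its side in the tray (origin 19 mm above the bench). Rolls if pushed. May be absent.
- cell2_tip (a point): centre of the button face of cell2, 35 mm along x from its origin
- cell3: round rechargeable cell, 32 mm diameter, 70 mm long over all, 0.145 kg: flat metal base at one end, raised steel button (12 mm diameter, 3 mm high, within the 70) at the other. Origin: middle of the axis; x along the cell to the button. Lies on its side in the tray (origin 19 mm above the bench). Rolls if pushed. May be absent.
- cell3_tip (a point): centre of the button face of cell3, 35 mm along x from its origin
- cell4: round rechargeable cell, 32 mm diameter, 70 mm long over all, 0.145 kg: flat metal base at one end, raised steel button (12 mm diameter, 3 mm high, within the 70) at the other. Origin: middle of the axis; x along the cell to the button. Lies on its side in the tray (origin 19 mm above the bench). Rolls if pushed. May be absent.
- cell4_tip (a point): centre of the button face of cell4, 35 mm along x from its origin
- bay1 (a point): bay 1: point on its fixed contact (charger x 35, y -93, z 30 mm) where a seated cell's button face rests; axes as the charger's. Cell floor at charger z 14 between two ribs 4.8 high, 25 mm apart inside. Sprung plate at the -x end: 20 mm wide, charger z 17..44, face at charger x -27 empty (2 N), -35 cell seated (4 N), -45 fully pressed in (6.5 N).
- bay2 (a point): bay 2: point on its fixed contact (charger x 35, y -31, z 30 mm) where a seated cell's button face rests; axes as the charger's. Cell floor at charger z 14 between two ribs 4.8 high, 25 mm apart inside. Sprung plate at the -x end: 20 mm wide, charger z 17..44, face at charger x -27 empty (2 N), -35 cell seated (4 N), -45 fully pressed in (6.5 N).
- bay3 (a point): bay 3: point on its fixed contact (charger x 35, y 31, z 30 mm) where a seated cell's button face rests; axes as the charger's. Cell floor at charger z 14 between two ribs 4.8 high, 25 mm apart inside. Sprung plate at the -x end: 20 mm wide, charger z 17..44, face at charger x -27 empty (2 N), -35 cell seated (4 N), -45 fully pressed in (6.5 N).
- bay4 (a point): bay 4: point on its fixed contact (charger x 35, y 93, z 30 mm) where a seated cell's button face rests; axes as the charger's. Cell floor at charger z 14 between two ribs 4.8 high, 25 mm apart inside. Sprung plate at the -x end: 20 mm wide, charger z 17..44, face at charger x -27 empty (2 N), -35 cell seated (4 N), -45 fully pressed in (6.5 N).
- tray: fixed shallow leather tray in which the cells lie, 312 x 282 mm outside; floor 3 mm above the bench, rim 6 mm wide, its top 9 mm above the bench. Origin: centre of its underside
- tape_roll: bystander: roll of masking tape lying flat, 104 mm across, 25 mm high; origin: centre of its underside
- glue_can: bystander: closed can, 72 mm across, 75 mm high; origin: centre of its underside
- tack_tin: bystander: flat round tin of tacks, 64 mm across, 28 mm high; origin: centre of its underside
Not all that is in view belongs to the job. What is shaped like the cell2 but green or turquoise is not meant.

How it is judged:
By the outcome, as a careful person would: the job done as asked, in the order asked, and still so for the second after the job is handed in, with the robot touching nothing.
Of cell1, cell2, cell3, cell4 only 2 to 4 are there at a start; the rules pass over those that are not, and their reading is None.
At some moment in a run one of guard may be knocked a few centimetres aside while the robot is not near it.
Once in a run the grip may slacken for a moment while it holds something.
It also fails if it takes over 210 s, if anything falls off the work surface, if the arm or the gripper's body presses on something with over 40 N, if the wrist force passes 120 N, or if a joint passes its speed limit or range.

## Working session

There is one attempt and no reset: what is moved stays moved. The work goes in short steps, Python scripts to look and compute and a tool call to move; the robot and the scene stay as the last step left them, time stands still between calls to the robot, and variables do not carry over. Pictures are saved under pics/ and viewed, on a budget of 14 in all, crops included, one or two more only if the job needs it, and the job is handed in when it is done.

Besides the shell and the picture viewer there is one more tool, called after ">>>" as name([rows], argument=value, ...), one row to a line, values as JSON. drive_tool: Moves the arm, as the interface text tells. Its arguments: {"type":"object","properties":{"motion":{"type":"array","items":{"type":"array","items":{"type":"array","items":{"type":"number"}}}},"grip_force":{"type":"number"}},"required":["motion"]}

```bash
ls; mkdir -p pics; cat > h.py <<'E'
import numpy as np, cv2
from plant import ctrl
def save(cam,name,crop=None):
    im=ctrl.read_camera(cam)
    if crop: im=im[crop[1]:crop[3],crop[0]:crop[2]]; im=cv2.resize(im,None,fx=2,fy=2)
    cv2.imwrite(f'pics/{name}.png',im[:,:,::-1]); return im
def w(cam,px,z):
    m=ctrl.camera_model(cam);R=np.array(m['R']);t=np.array(m['t'])
    d=R.T@np.array([(px[0]-m['cx'])/m['fx'],(px[1]-m['cy'])/m['fy'],1.]);c=-R.T@t
    return c+d*(z-c[2])/d[2]
def pix(cam,X):
    m=ctrl.camera_model(cam);c=np.array(m['R'])@X+np.array(m['t'])
    return np.array([m['fx']*c[0]/c[2]+m['cx'],m['fy']*c[1]/c[2]+m['cy']])
E
python3 - <<'E'
from h import *
a=save('top','top0');b=save('side','side0');
s=ctrl.get_state();print(s['time'],s['eef_pos'],s['tcp_rot'],s['opening'])
for n,z in [('charger',0.0),('guard',.014),('toggle_tip',.055),('cell1',.019),('cell1_tip',.019),('tray',0),('tape_roll',0),('glue_can',0),('tack_tin',0),('bay1',.03),('bay4',.03)]:
    for d in ctrl.mark_of(n,'top')[:6]: print(n,round(d['confidence'],2),np.round(d['position'],1),np.round(w('top',d['position'],z),3))
m=ctrl.camera_model('top');print(m)
E
```

```text
pics
0.1 [ 0.28543428 -0.61102087  0.23004659] [ 9.76240073e-01  2.16688994e-01 -6.72854639e-05 -1.09354843e-03] 0.9994443990659405
guard 0.64 [256.  212.7] [0.512 0.206 0.014]
guard 0.58 [223.1 195.3] [0.559 0.299 0.014]
toggle_tip 0.56 [396.  178.5] [ 0.61  -0.177  0.055]
toggle_tip 0.35 [198.5 208. ] [0.519 0.356 0.055]
cell1 0.77 [352.9 233.1] [ 0.46  -0.064  0.019]
cell1 0.73 [365.2 174.6] [ 0.625 -0.097  0.019]
cell1 0.71 [396.2 226.4] [ 0.481 -0.184  0.019]
cell1 0.69 [442.9 315.3] [ 0.239 -0.313  0.019]
cell1 0.63 [405.8 289.5] [ 0.307 -0.211  0.019]
cell1 0.62 [278.  277.4] [0.335 0.14  0.019]
cell1_tip 0.67 [365.8 160.6] [ 0.665 -0.098  0.019]
tray 0.65 [376.1 203.1] [ 0.547 -0.131  0.   ]
tape_roll 0.74 [306.5 124.2] [0.77  0.071 0.   ]
glue_can 0.67 [380.1 126.9] [ 0.767 -0.141  0.   ]
tack_tin 0.58 [216.3 135.5] [0.731 0.326 0.   ]
bay1 0.95 [250.1 197.8] [0.552 0.222 0.03 ]
bay1 0.87 [224.  194.5] [0.56  0.293 0.03 ]
bay1 0.86 [271.8 202.3] [0.541 0.162 0.03 ]
bay1 0.61 [292.8 205.1] [0.534 0.104 0.03 ]
bay4 0.95 [250.1 197.8] [0.552 0.222 0.03 ]
bay4 0.87 [224.  194.5] [0.56  0.293 0.03 ]
bay4 0.86 [271.8 202.3] [0.541 0.162 0.03 ]
bay4 0.61 [292.8 205.1] [0.534 0.104 0.03 ]
{'fx': 491.5509863701628, 'fy': 491.5509863701628, 'cx': 322.9913400063297, 'cy': 204.71418276396963, 'R': array([[ 0.01555061, -0.99944235,  0.02954942],
       [-0.99501349, -0.01838011, -0.09803225],
       [ 0.09852071, -0.02787761, -0.99474444]]), 't': array([0.01141738, 0.53707909, 1.3344237 ])}
```

View pics/top0.png

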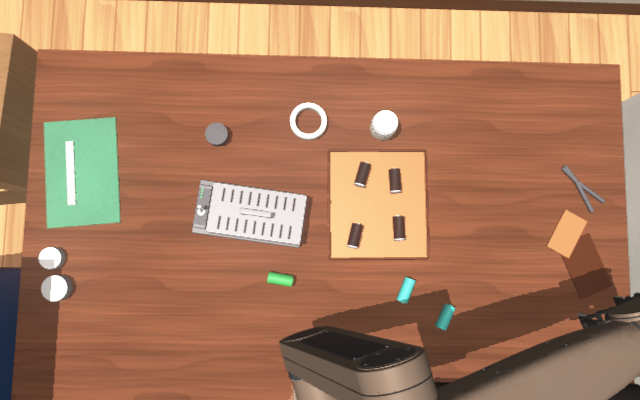

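View pics/side0.png

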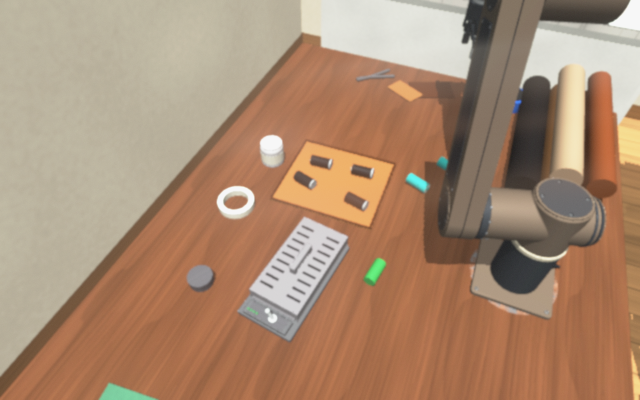

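The top view shows four dark cells in the tray at about (362,175), (395,181), (399,228) and (355,236). The guarded charger is at (252,214) with its toggle end at image left. Two turquoise cells and one green one lie outside the tray, and the side view agrees. Next I'll fit the charger pose and the cell axes.

```bash
cat >> h.py <<'E'
from scipy.spatial.transform import Rotation as Ro
def tool():
    s=ctrl.get_state();M=Ro.from_quat(s['tcp_rot']).as_matrix()
    return np.array(s['eef_pos']),np.degrees(np.arctan2(M[1,0],M[0,0])),s
def go(p,yaw=None):
    """shift along tool axes (mm) and turn (deg) to reach world TCP p with tool-x at world yaw"""
    e,y,s=tool();M=Ro.from_quat(s['tcp_rot']).as_matrix()
    d=M.T@(np.array(p)-e)*1000
    t=0 if yaw is None else -((yaw-y+180)%360-180)
    return np.round(np.r_[d,t],1)
def rect(mask,cam,z):
    c=max(cv2.findContours(mask.astype(np.uint8),0,1)[0],key=cv2.contourArea)[:,0].astype(float)
    P=np.array([w(cam,p,z)[:2] for p in c])
    (cx,cy),(a,b),an=cv2.minAreaRect((P*1000).astype(np.float32))
    if a<b: a,b=b,a; an+=90
    return np.round([cx,cy,a,b,(an+90)%180-90],1)   # mm, long axis angle deg
E
python3 - <<'E'
from h import *
ctrl.read_camera('top')
for n,z in [('guard',.045),('charger',.014),('toggle',.04),('cell1',.022),('tray',.005)]:
    for d in ctrl.silhouettes(n,'top')[:7]: print(n,round(d['confidence'],2),d['extent'],rect(d['mask'],'top',z))
for d in ctrl.mark_of('cell1_tip','top')+ctrl.mark_of('cell3_tip','top'): print(d['confidence'],w('top',d['position'],.019))
print(tool()[:2]); m=ctrl.camera_model('wrist');R=np.array(m['R']);print('wristcam',-R.T@m['t'],R[2],m['fx'])
E
```

```text
guard 0.82 [205.7, 180.9, 308.3, 247.3] [506.9 201.9 258.9 138.   83. ]
charger 0.81 [191.2, 177.4, 214.4, 232.5] [526.2 355.5 149.9  42.7  -1.5]
cell1 0.88 [434.4, 305.0, 452.5, 327.9] [ 238.7 -316.    65.8   30.8  -24.1]
cell1 0.87 [393.8, 277.7, 416.4, 304.5] [ 306.7 -208.2   69.5   32.3  -20.8]
cell1 0.84 [267.7, 273.4, 293.3, 285.1] [332.1 136.1  69.5  31.   81.4]
cell1 0.79 [346.3, 222.1, 362.1, 249.0] [455.2 -66.4  67.6  34.2 -15.5]
cell1 0.72 [354.0, 161.9, 366.6, 187.0] [625.8 -86.   72.6  31.4 -16.1]
cell1 0.53 [195.3, 179.2, 299.7, 247.4] [526.7 352.4 147.9  41.5  -6.7]
tray 0.72 [190.2, 177.7, 280.2, 242.8] [525.1 331.7 151.3  93.2  -6.4]
tray 0.57 [324.2, 147.6, 430.2, 259.2] [ 544.5 -132.7  314.4  283.     1.4]
0.59 [ 0.65936545 -0.09743933  0.019     ]
0.81 [ 0.6423628  -0.17067696  0.019     ]
(array([ 0.28560516, -0.61159109,  0.23133991]), np.float64(25.026766259989277))
wristcam [ 0.34598465 -0.58171296  0.37417631] [-0.24052297 -0.11211307 -0.96414696] 344.9607044979243
```

```bash
python3 - <<'E'
from h import *
print(go([.50,-.13,.31],-7))
E
```

```text
[ 398.  -345.7  -78.6   32. ]
```

>>> drive_tool([
  [[-1, 25, -22, -10, 4], [-1, 50, -43, -20, 8], [-1, 75, -65, -30, 12], [-1, 100, -87, -40, 16], [-1, 125, -108, -50, 20], [-1, 150, -130, -60, 24], [-1, 175, -152, -70, 28], [-1, 200, -173, -78, 32]],
])

```text
time: 1.72
eef_pos: [0.3941, -0.3688, 0.3105]
tcp_rot: [0.998, -0.063, 0.0, 0.0]
contact_force: [0.4, -0.2, -0.1]
opening: 1.002
```

```bash
python3 - <<'E'
from h import *
print(tool()); print(go([.50,-.13,.31],-7))
E
```

```text
(array([ 0.39406338, -0.36875172,  0.31045121]), np.float64(-7.1858747941560095), {'time': 1.7167, 'qpos': array([-9.40354780e-01, -6.72516377e-02,  1.81766549e+00,  1.29793613e-04,
        1.38986660e+00,  7.55835880e-01]), 'dq': array([ 0.63276552, -0.35096517,  0.17010037,  0.00370449,  0.17808631,
        1.45354943]), 'joint_efforts': array([-3.12051147e+00, -2.63134110e+01, -2.98784852e+01, -6.19591260e-02,
       -1.08665411e-02, -7.88020995e-01]), 'eef_pos': array([ 0.39406338, -0.36875172,  0.31045121]), 'tcp_rot': array([ 9.98034230e-01, -6.26676979e-02,  4.68329989e-04,  4.63906155e-04]), 'contact_force': array([ 0.38888438, -0.23075051, -0.06745933]), 'wrist_torque': array([ 0.00802204, -0.00091958,  0.03994099]), 'opening': 1.0017746249001913})
[ 7.520e+01 -2.501e+02  3.000e-01 -2.000e-01]
```

>>> drive_tool([
  [[-1, 12, -40, 0, 0], [-1, 24, -80, 0, 0], [-1, 36, -120, 0, 0], [-1, 48, -160, 0, 0], [-1, 60, -200, 0, 0], [-1, 75, -235, 0, 0], [-1, 75, -250, 0, 0], [-1, 75, -250, 0, 0]],
])

```text
time: 2.38
eef_pos: [0.4991, -0.128, 0.3096]
tcp_rot: [0.998, -0.058, 0.0, -0.0]
contact_force: [0.1, -0.3, -0.4]
opening: 0.998
```

```bash
python3 - <<'E'
from h import *
save('wrist','w1')
for d in ctrl.silhouettes('cell1','wrist')[:8]: print(round(d['confidence'],2),d['extent'],rect(d['mask'],'wrist',.025))
for n in ('cell1_tip','cell2_tip'):
  for d in ctrl.mark_of(n,'wrist'): print(round(d['confidence'],2),np.round(d['position']),w('wrist',d['position'],.019))
print(tool()[:2]); print(go([.50,.25,.25],-7))
E
```

```text
0.98 [124.8, 281.6, 159.4, 304.2] [346.6 148.2  57.4  25.7 -75.5]
0.89 [258.1, 19.8, 294.6, 87.4] [624.6 -88.1  71.6  33.5 -16. ]
0.83 [269.4, 170.2, 292.9, 225.5] [452.7 -67.7  74.2  31.9 -12.8]
0.71 [355.7, 138.6, 392.2, 200.3] [ 475.7 -188.8   75.9   32.4    4.3]
0.68 [334.1, 24.3, 372.3, 90.8] [ 609.2 -179.1   70.3   33.     4.7]
0.65 [381.5, 260.7, 419.1, 309.6] [ 308.6 -207.6   80.    35.   -21.9]
0.71 [278.  21.] [ 0.65880254 -0.09775133  0.019     ]
0.76 [285. 168.] [ 0.48957814 -0.08022189  0.019     ]
0.73 [281. 196.] [ 0.45360413 -0.06887915  0.019     ]
0.66 [387. 312.] [ 0.26495526 -0.19309752  0.019     ]
(array([ 0.49817403, -0.1321126 ,  0.30939823]), np.float64(-7.03328235269123))
[ -45.  -379.5   59.2   -0. ]
```

View pics/w1.png

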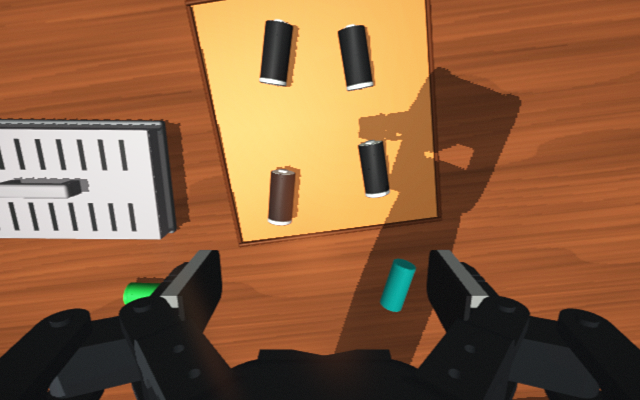

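The view shows all four cells: (276,52), (355,57), (374,168) and the brownish one at (282,196). I'll enlarge it to tell bases from buttons, and move to the charger meanwhile.

```bash
python3 - <<'E'
import cv2
im=cv2.imread('pics/w1.png');im=im[5:235,250:410]
cv2.imwrite('pics/w1c.png',cv2.resize(im,None,fx=2.6,fy=2.6,interpolation=3))
E
```

```text
(no output)
```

View pics/w1c.png

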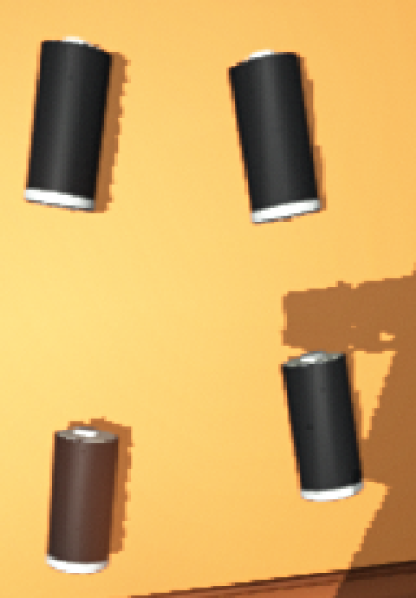

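>>> drive_tool([
  [[-1, -5, -40, 8, 0], [-1, -10, -80, 16, 0], [-1, -16, -120, 24, 0], [-1, -22, -160, 32, 0], [-1, -28, -200, 40, 0], [-1, -34, -240, 48, 0], [-1, -40, -280, 56, 0], [-1, -45, -320, 59, 0]],
])

```text
time: 3.25
eef_pos: [0.4922, 0.1922, 0.2491]
tcp_rot: [0.998, -0.062, -0.001, 0.0]
contact_force: [0.6, -0.6, -0.0]
opening: 1.0
```

>>> drive_tool([
  [[0, 0, -30, 0, 0], [1, 0, -60, 0, 0], [1, 0, -60, 0, 0], [1, 0, -60, 0, 0], [1, 0, -60, 0, 0], [1, 0, -60, 0, 0], [1, 0, -60, 0, 0], [1, 0, -60, 0, 0]],
])

```text
time: 3.92
eef_pos: [0.5001, 0.2502, 0.2505]
tcp_rot: [0.998, -0.062, 0.0, 0.0]
contact_force: [0.7, -0.4, -0.0]
opening: 0.002
```

```bash
python3 - <<'E'
from h import *
save('wrist','w2')
print(tool()[:2]); 
for n,z in [('guard',.045),('toggle',.04),('charger',.014)]:
  for d in ctrl.silhouettes(n,'wrist')[:2]: print(n,round(d['confidence'],2),d['extent'],rect(d['mask'],'wrist',z))
for n,z in [('guard',.014),('toggle_tip',.055),('guard_seat',.014)]:
  for d in ctrl.mark_of(n,'wrist'): print(n,round(d['confidence'],2),np.round(d['position']),w('wrist',d['position'],z))
E
```

```text
(array([0.50008745, 0.25048934, 0.25048485]), np.float64(-7.065819203856217))
guard 0.95 [239.3, 83.3, 508.1, 225.2] [506.4 205.  261.9 141.6  82.9]
guard 0.26 [204.3, 78.9, 488.0, 217.5] [515.6 232.  275.4 137.3  82.9]
toggle 0.64 [209.5, 159.7, 227.3, 173.3] [517.3 361.4  18.4  10.7  35.3]
charger 0.87 [199.4, 81.5, 486.5, 215.3] [511.2 231.4 297.9 147.3  83. ]
guard 0.85 [368. 150.] [0.50867699 0.20325259 0.014     ]
toggle_tip 0.69 [215. 164.] [0.52046741 0.35876925 0.055     ]
```

View pics/w2.png

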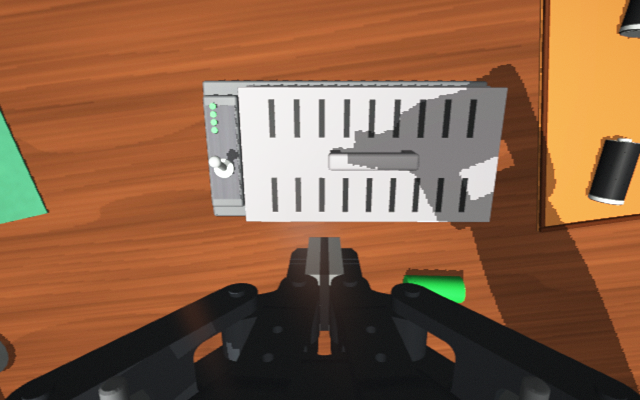

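The first crop shows all four cells with the wide white base at the bottom, towards the robot, and the buttons away from it. The second view shows the toggle at (222,168) with its tip up-left, and the grip bar from (329,161) to (418,161). The charger's yaw is about -7°.

```bash
cat >> h.py <<'E'
O=np.array([.508,.205]); YAW=-7.05
def ch(x,y,z,O=O,YAW=YAW):
    a=np.radians(YAW);c,s=np.cos(a),np.sin(a)
    return np.array([O[0]+(c*x-s*y)/1000,O[1]+(s*x+c*y)/1000,z/1000])
E
python3 - <<'E'
from h import *
im=cv2.imread('pics/w2.png')
for p in [(329,152),(418,152),(329,168),(418,169)]: print(w('wrist',p,.079))
print('bar',w('wrist',(373.5,160.5),.076), 'guard corners top z53',[np.round(w('wrist',p,.053),3) for p in [(239,87),(507,88),(491,222),(245,221)]],[np.round(ch(x,y,0),3) for x,y in [(67,127),(67,-127),(-67,-127),(-67,127)]])
print('tip pred',pix('wrist',ch(-2,153,55)), 'base',pix('wrist',ch(-15,153,28)))
print(go(ch(32,153,100),YAW),go(ch(32,153,47),YAW),go(ch(-13,153,47),YAW))
E
```

```text
[0.52141424 0.24560249 0.079     ]
[0.51149833 0.1650047  0.079     ]
[0.50671193 0.2473537  0.079     ]
[0.49573364 0.16579722 0.079     ]
bar [0.50811024 0.20559254 0.076     ] guard corners top z53 [array([0.589, 0.322, 0.053]), array([0.557, 0.072, 0.053]), array([0.424, 0.086, 0.053]), array([0.457, 0.341, 0.053])] [array([0.59 , 0.323, 0.   ]), array([0.559, 0.071, 0.   ]), array([0.426, 0.087, 0.   ]), array([0.457, 0.339, 0.   ])]
tip pred [216.14136392 158.94077552] base [224.72453186 166.93115434]
[ 4.590e+01 -1.079e+02  1.504e+02  1.000e-01] [ 4.590e+01 -1.079e+02  2.034e+02  1.000e-01] [ 9.000e-01 -1.079e+02  2.034e+02  1.000e-01]
```

>>> drive_tool([
  [[1, 20, -36, 10, 0], [1, 40, -72, 20, 0], [1, 46, -108, 40, 0], [1, 46, -108, 80, 0], [1, 46, -108, 120, 0], [1, 46, -108, 160, 0], [1, 46, -108, 195, 0], [1, 46, -108, 203, 0]],
])

```text
time: 4.93
eef_pos: [0.5537, 0.3511, 0.0393]
tcp_rot: [0.998, -0.061, -0.006, 0.003]
contact_force: [-1.6, -0.1, -2.0]
opening: -0.003
```

>>> drive_tool([
  [[1, 0, 0, 0, 0], [1, -8, 0, 0, 0], [1, -16, 0, 0, 0], [1, -24, 0, 0, 0], [1, -32, 0, 0, 0], [1, -38, 0, 0, 0], [1, -43, 0, 0, 0], [1, -43, 0, 0, 0]],
])

```text
time: 5.6
eef_pos: [0.5161, 0.359, 0.0488]
tcp_rot: [0.998, -0.06, 0.002, -0.001]
contact_force: [3.1, 0.3, 2.6]
opening: -0.004
```

>>> drive_tool([
  [[1, -1, 0, 0, 0], [1, -2, 0, 0, 0], [1, -2, 0, 0, 0], [1, -2, 0, 0, 0], [1, -2, 0, 0, 0], [1, -2, 0, 0, 0], [1, -2, 0, 0, 0], [1, -2, 0, 0, 0]],
])

```text
time: 6.27
eef_pos: [0.516, 0.3589, 0.0486]
tcp_rot: [0.998, -0.061, 0.002, -0.001]
contact_force: [5.0, 0.7, 3.6]
opening: -0.001
```

```bash
python3 - <<'E'
from h import *
print(go(ch(10,120,150)),go(ch(0,0,150),83))
E
```

```text
[  21.3   33.5 -101.4    0. ] [  11.2  153.5 -101.6  -90. ]
```

>>> drive_tool([
  [[1, 8, 0, 0, 0], [1, 8, 0, -30, 0], [1, 8, 0, -70, -7], [0, 8, 30, -100, -14], [-1, 8, 65, -100, -21], [-1, 8, 100, -100, -28], [-1, 10, 125, -100, -35], [-1, 11, 150, -100, -42]],
])

```text
time: 6.93
eef_pos: [0.5045, 0.2067, 0.1455]
tcp_rot: [0.953, 0.304, -0.003, -0.001]
contact_force: [0.2, -0.1, 0.9]
opening: 0.708
```

```bash
python3 - <<'E'
from h import *
print(go(ch(0,0,130),83))
E
```

```text
[  2.    3.5  15.5 -47.7]
```

>>> drive_tool([
  [[-1, 2, 3, 10, -7], [-1, 2, 3, 10, -14], [-1, 2, 3, 10, -21], [-1, 2, 3, 10, -28], [-1, 2, 3, 10, -35], [-1, 2, 3, 10, -42], [-1, 2, 3, 10, -47.7], [-1, 2, 3, 10, -47.7]],
])

```text
time: 7.6
eef_pos: [0.5082, 0.2068, 0.1353]
tcp_rot: [0.75, 0.661, -0.003, -0.002]
contact_force: [-0.7, -1.2, -0.1]
opening: 0.999
```

```bash
python3 - <<'E'
from h import *
print(tool()[:2]);print(go(ch(0,0,58),83))
save('wrist','w3')
for n,z in [('guard',.045)]:
  for d in ctrl.silhouettes(n,'wrist')[:2]: print(n,round(d['confidence'],2),d['extent'],rect(d['mask'],'wrist',z))
for d in ctrl.mark_of('toggle_tip','wrist'): print(d['confidence'],d['position'])
print(pix('wrist',ch(-28,153,55)),pix('wrist',ch(-2,153,55)))
E
```

```text
(array([0.50819026, 0.20679581, 0.13531016]), np.float64(82.80108093892798))
[-1.7  0.5 77.3 -0.2]
guard 0.76 [211.0, 0.0, 441.5, 364.2] [507.7 203.1 263.7 140.2  82.5]
guard 0.72 [221.1, 0.0, 436.6, 0.0] [ 5.478e+02  3.304e+02  8.370e+01  5.000e-01 -7.500e+00]
[272.50961935 -50.15633153] [318.70224271 -50.59385564]
```

View pics/w3.png

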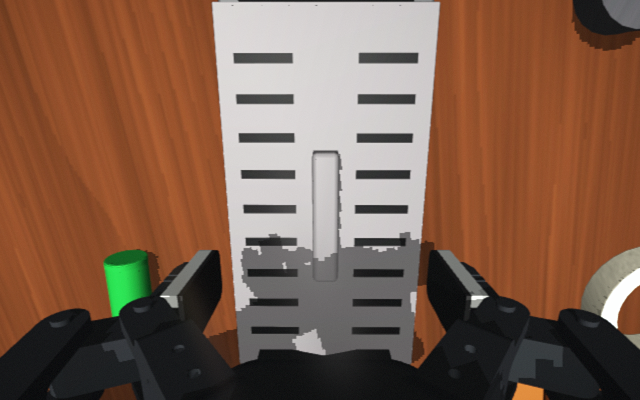

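The bar sits centred between the jaws: it spans columns 313-338 and the jaw midpoint is about 323. I'll descend and grip.

>>> drive_tool([
  [[-1, -1, 0, 30, 0], [-1, -2, 0, 60, 0], [-1, -2, 0, 76, 0], [-1, -2, 0, 76, 0], [1, -2, 0, 76, 0], [1, -2, 0, 76, 0], [1, -2, 0, 76, 0], [1, -2, 0, 76, 0]],
], grip_force=90)

```text
time: 8.42
eef_pos: [0.5111, 0.2053, 0.0631]
tcp_rot: [0.751, 0.661, 0.001, 0.001]
contact_force: [0.6, -0.4, 0.1]
opening: 0.455
```

>>> drive_tool([
  [[1, 0, 0, 0, 0], [1, 0, 0, 0, 0], [1, 0, 0, 0, 0], [1, 0, 0, 0, 0], [1, 0, 0, -1, 0], [1, 0, 0, -2, 0], [1, 0, 0, -2, 0], [1, 0, 0, -2, 0]],
])

```text
time: 9.08
eef_pos: [0.5085, 0.2054, 0.0627]
tcp_rot: [0.751, 0.661, -0.001, -0.001]
contact_force: [-4.9, 3.7, -0.2]
opening: 0.163
```

>>> drive_tool([
  [[1, 0, 0, -3, 0], [1, 0, 0, -6, 0], [1, 0, 0, -9, 0], [1, 0, 0, -12, 0], [1, 0, 0, -16, 0], [1, 0, 0, -20, 0], [1, 0, 0, -25, 0], [1, 0, 0, -30, 0]],
])

```text
time: 9.75
eef_pos: [0.5105, 0.2048, 0.0944]
tcp_rot: [0.751, 0.661, 0.001, 0.001]
contact_force: [0.4, 0.0, -1.6]
opening: 0.158
```

>>> drive_tool([
  [[1, 0, 0, -15, 0], [1, 0, 0, -30, 0], [1, 0, 0, -45, 0], [1, 0, 0, -60, 0], [1, 0, 0, -70, 0], [1, 0, 0, -80, 0], [1, 0, 0, -80, 0], [1, 0, 0, -80, 0]],
])

```text
time: 10.42
eef_pos: [0.5101, 0.205, 0.1738]
tcp_rot: [0.751, 0.661, 0.0, 0.0]
contact_force: [0.6, -0.4, -3.3]
opening: 0.161
```

```bash
python3 - <<'E'
from h import *
print(tool()[:2],tool()[2]['contact_force'])
save('side','s1',(170,130,490,370))
print(go([.49,.50,.175],173))
E
```

```text
(array([0.51007587, 0.20500281, 0.17379604]), np.float64(82.72355459963596)) [ 0.56436748 -0.36386423 -3.29966915]
[290.2 -56.7  -2.2 -90.3]
```

View pics/s1.png

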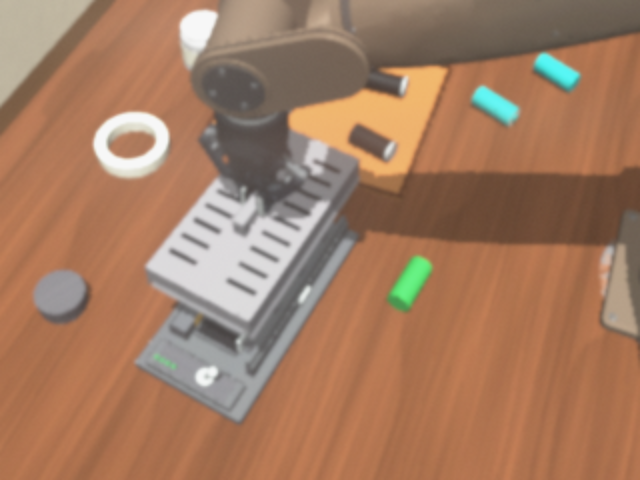

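The side view shows the guard lifted clear and held level, with the toggle ball leaning towards the robot. The wrist reads 3.3 N down, which matches the guard's weight. I'll stand it on the bench beyond the toggle end.

>>> drive_tool([
  [[1, 36, 14, 0, -7], [1, 72, 28, 0, -14], [1, 108, 42, 0, -21], [1, 144, 56, 0, -28], [1, 176, 60, 0, -35], [1, 208, 60, 0, -42], [1, 240, 58, 0, -49], [1, 260, 50, 0, -56]],
])

```text
time: 11.13
eef_pos: [0.5923, 0.4589, 0.1707]
tcp_rot: [0.349, 0.937, -0.0, -0.001]
contact_force: [-0.4, 0.0, -1.9]
opening: 0.162
```

```bash
python3 - <<'E'
from h import *
print(tool()[:2],tool()[2]['contact_force'],tool()[2]['opening']);print(go([.42,.495,.055],173))
E
```

```text
(array([0.59228153, 0.45887255, 0.17070283]), np.float64(139.1031723141342)) [-0.39814897  0.04267371 -1.86926949] 0.16196884938072184
[153.7 -85.3 116.  -33.9]
```

>>> drive_tool([
  [[1, 35, -20, 0, -7], [1, 70, -40, 0, -14], [1, 105, -60, 0, -21], [1, 140, -80, 0, -28], [1, 154, -85, 15, -34], [1, 154, -85, 45, -34], [1, 154, -85, 75, -34], [1, 154, -85, 95, -34]],
])

```text
time: 11.8
eef_pos: [0.4179, 0.493, 0.0738]
tcp_rot: [0.063, 0.998, -0.002, -0.002]
contact_force: [-0.0, -0.5, -2.8]
opening: 0.161
```

```bash
python3 - <<'E'
from h import *
print(tool()[:2],tool()[2]['contact_force'],tool()[2]['opening']);print(go([.42,.495,.050],173))
E
```

```text
(array([0.41785391, 0.49300279, 0.07383377]), np.float64(172.79998165344094)) [-0.02193911 -0.52224054 -2.84971495] 0.16050886894533517
[-2.   2.4 23.8 -0.2]
```

>>> drive_tool([
  [[1, 0, 0, 6, 0], [1, 0, 0, 12, 0], [1, 0, 0, 16, 0], [1, 0, 0, 20, 0], [1, 0, 0, 23, 0], [1, 0, 0, 25, 0], [1, 0, 0, 26, 0], [1, 0, 0, 26, 0]],
])

```text
time: 12.47
eef_pos: [0.4207, 0.4944, 0.0527]
tcp_rot: [0.063, 0.998, 0.0, 0.0]
contact_force: [-0.0, 0.5, -2.4]
opening: 0.159
```

>>> drive_tool([
  [[1, 0, 0, 1, 0], [1, 0, 0, 2, 0], [1, 0, 0, 3, 0], [1, 0, 0, 4, 0], [1, 0, 0, 4, 0], [1, 0, 0, 4, 0], [1, 0, 0, 4, 0], [1, 0, 0, 4, 0]],
])

```text
time: 13.13
eef_pos: [0.4207, 0.4946, 0.0487]
tcp_rot: [0.063, 0.998, 0.0, 0.0]
contact_force: [0.9, 0.5, -0.0]
opening: 0.173
```

Contact came at the predicted height (0.0487 m), with the load gone. I'll release, rise, and work out the cell picks.

>>> drive_tool([
  [[0, 0, 0, 0, 0], [-1, 0, 0, 0, 0], [-1, 0, 0, 0, 0], [-1, 0, 0, 0, 0], [-1, 0, 0, -20, 0], [-1, 0, 0, -60, 0], [-1, 0, 0, -100, 0], [-1, 0, 0, -140, 0]],
])

```text
time: 13.8
eef_pos: [0.4201, 0.4939, 0.1893]
tcp_rot: [0.063, 0.998, -0.0, -0.001]
contact_force: [0.9, 1.2, 0.5]
opening: 1.0
```

```bash
python3 - <<'E'
from h import *
print(tool()[:2],tool()[2]['contact_force'],tool()[2]['opening'])
ctrl.read_camera('top')
for n,z in [('guard',.03),('charger',.014),('toggle',.05)]:
    for d in ctrl.silhouettes(n,'top')[:2]: print(n,round(d['confidence'],2),d['extent'],rect(d['mask'],'top',z))
for d in ctrl.mark_of('toggle_tip','top'): print(d['confidence'],w('top',d['position'],.055),ch(-28,153,55),ch(-2,153,55))
print(go([.50,.17,.25],173))
E
```

```text
(array([0.42012411, 0.49390336, 0.18926568]), np.float64(172.7208050978399)) [0.86864626 1.24006424 0.46795271] 0.9998447004322348
guard 0.92 [124.0, 193.6, 184.4, 292.8] [422.4 489.5 259.4 149.9  -6.1]
charger 0.97 [191.0, 179.3, 307.4, 244.4] [511.  225.3 297.9 150.4  82.7]
0.51 [0.49571264 0.35704731 0.055     ] [0.49899022 0.36027982 0.055     ] [0.52479365 0.3570887  0.055     ]
[-1.201e+02 -3.114e+02 -6.180e+01 -3.000e-01]
```

>>> drive_tool([
  [[-1, -14, -36, -20, 0], [-1, -28, -74, -60, 0], [-1, -42, -112, -60, 0], [-1, -56, -150, -60, 0], [-1, -70, -188, -60, 0], [-1, -84, -226, -60, 0], [-1, -98, -264, -60, 0], [-1, -98, -264, -60, 0]],
])

```text
time: 14.72
eef_pos: [0.4842, 0.2148, 0.2455]
tcp_rot: [0.066, 0.998, -0.002, -0.002]
contact_force: [-0.0, 0.3, -0.2]
opening: 0.998
```

```bash
python3 - <<'E'
from h import *
save('wrist','w4')
print(tool()[:2])
for d in ctrl.silhouettes('charger','wrist')[:1]: print(round(d['confidence'],2),d['extent'],rect(d['mask'],'wrist',.014))
for d in ctrl.mark_of('bay1','wrist'): print(round(d['confidence'],2),np.round(d['position']),w('wrist',d['position'],.03))
for i,y in enumerate((-93,-31,31,93)): print(ch(35,y,30),pix('wrist',ch(35,y,30)))
for d in ctrl.mark_of('charger','wrist'): print(round(d['confidence'],2),w('wrist',d['position'],.0))
print(go([.453,-.067,.12],167))
E
```

```text
(array([0.48415005, 0.21594457, 0.24562105]), np.float64(172.4225882134869))
0.75 [193.1, 119.2, 481.0, 251.1] [509.4 231.1 309.7 149.4  82.8]
0.73 [345. 220.] [0.54353021 0.23641739 0.03      ]
0.72 [402. 220.] [0.55152433 0.29781556 0.03      ]
0.71 [287. 222.] [0.53715978 0.17307853 0.03      ]
0.68 [232. 223.] [0.53108495 0.11197006 0.03      ]
[0.53132098 0.10840739 0.03      ] [228.67082076 223.79415089]
[0.53893058 0.16993864 0.03      ] [284.83962454 223.45342702]
[0.54654018 0.23146988 0.03      ] [341.05067117 223.1124469 ]
[0.55414978 0.29300113 0.03      ] [397.30400831 222.77121024]
0.94 [0.50680669 0.20781355 0.        ]
0.28 [0.51224189 0.207898   0.        ]
[  -6.5 -288.9  126.8    5.7]
```

View pics/w4.png

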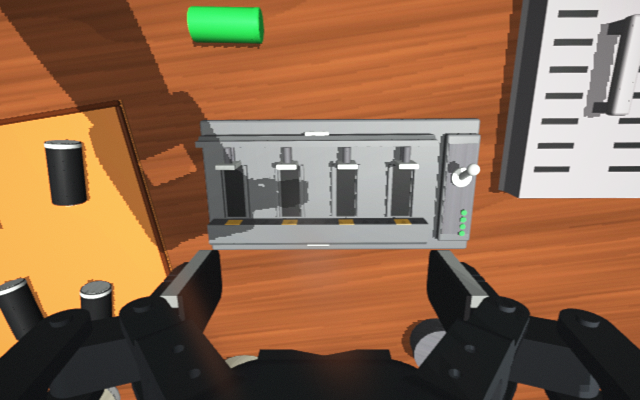

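The view shows all four bays empty. The sprung contacts are at row ~165, the fixed block at row ~225, and the toggle at (460,178) leaning to the robot's side. The charger fit agrees within a few mm. Next is cell D.

>>> drive_tool([
  [[-1, -1, -38, 10, 1], [-1, -2, -76, 25, 2], [-1, -3, -114, 40, 3], [-1, -4, -152, 55, 4], [-1, -5, -190, 70, 5], [-1, -6, -228, 85, 6], [-1, -6, -266, 100, 6], [-1, -6, -289, 120, 6]],
])

```text
time: 15.58
eef_pos: [0.4542, -0.0687, 0.1283]
tcp_rot: [0.115, 0.993, -0.0, 0.001]
contact_force: [-0.3, -0.3, -0.4]
opening: 1.002
```

```bash
sed -i 's/O=np.array(\[.508,.205\])/O=np.array([.508,.206])/' h.py; cat >> h.py <<'E'
def cells(cam='wrist',z=.024):
    ctrl.read_camera(cam)
    for d in ctrl.silhouettes('cell1',cam)[:6]:
        if d['confidence']>.4: print(round(d['confidence'],2),np.round(d['extent']),rect(d['mask'],cam,z))
E
cat > c.py <<'E'
from h import *
cells(); p,y,s=tool(); print(p,y); cells('top')
E
python3 c.py
```

```text
0.96 [147. 211. 203. 273.] [ 457.2 -182.6   45.5   34.7    3.6]
0.92 [ 41.   0. 105.  88.] [ 310.4 -201.9   54.8   37.1  -20.8]
0.76 [335. 334. 368. 353.] [576.6 -74.7  29.5  14.4  88. ]
0.71 [220. 344. 256. 371.] [ 564.9 -168.6   26.1   21.2  -78. ]
0.63 [306. 144. 349. 239.] [449.1 -63.5  71.8  30.6 -12.7]
[ 0.45134097 -0.06775686  0.12463176] 166.60551075129337
0.75 [355. 163. 370. 187.] [624.4 -85.9  70.5  30.7 -15.4]
0.71 [264. 270. 296. 286.] [333.2 137.5  71.4  33.3  76.9]
0.63 [390. 168. 402. 191.] [ 610.1 -177.1   68.7   32.     3.8]
0.62 [395. 274. 414. 300.] [ 306.5 -207.6   70.5   33.   -22. ]
0.61 [436. 306. 454. 330.] [ 238.1 -315.6   67.1   31.1  -24.1]
0.56 [346. 241. 356. 250.] [429.7 -57.   19.3  16.5 -89.1]
```

```bash
python3 - <<'E'
from h import *
print(tool()[:2]);print(go([.452,-.066,.007],166.5))
E
```

```text
(array([ 0.4534361 , -0.06627799,  0.12747053]), np.float64(166.75384708930457))
[  1.2  -0.2 120.5   0.3]
```

>>> drive_tool([
  [[-1, 1, 0, 40, 0], [-1, 1, 0, 80, 0], [-1, 1, 0, 110, 0], [-1, 1, 0, 119, 0], [1, 1, 0, 119, 0], [1, 1, 0, 119, 0], [1, 1, 0, 119, 0], [1, 1, 0, 119, 0]],
], grip_force=60)

```text
time: 16.45
eef_pos: [0.4549, -0.0676, 0.0118]
tcp_rot: [0.115, 0.993, -0.001, 0.002]
contact_force: [0.5, -0.2, 0.8]
opening: 0.452
```

>>> drive_tool([
  [[1, 0, 0, 0, 0], [1, 0, 0, 0, 0], [1, 0, 0, -20, 0], [1, 0, 0, -40, 0], [1, 0, 0, -60, 0], [1, 0, 0, -80, 0], [1, 0, 0, -80, 0], [1, 0, 0, -80, 0]],
])

```text
time: 17.12
eef_pos: [0.4536, -0.0676, 0.0906]
tcp_rot: [0.116, 0.993, -0.001, 0.002]
contact_force: [0.0, 0.4, -1.6]
opening: 0.349
```

```bash
python3 - <<'E'
from h import *
for i in range(3): print(tool()[:2]); ctrl.read_camera('top')
print(tool()[2]['opening'],tool()[2]['contact_force'])
im=ctrl.read_camera('wrist');cv2.imwrite('pics/w5.png',im[:,:,::-1])
for d in ctrl.silhouettes('cell1','wrist')[:3]: print(round(d['confidence'],2),np.round(d['extent']),rect(d['mask'],'wrist',tool()[0][2]+.015))
print(go(ch(10,93,88),172.95))
E
```

```text
(array([ 0.45356724, -0.06763622,  0.09059106]), np.float64(166.71426771179077))
(array([ 0.45241225, -0.06717013,  0.08913111]), np.float64(166.71902667485685))
(array([ 0.45176336, -0.06690696,  0.08825577]), np.float64(166.7183311078222))
0.3529579377180427 [ 1.02578682 -0.7785249  -1.96077781]
0.81 [284. 174. 365. 348.] [450.1 -65.2  77.7  30.6 -13.2]
0.69 [ 0.  0. 63. 92.] [ 344.  -144.9   30.7   21.2  -21. ]
0.62 [111. 230. 187. 310.] [ 433.4 -134.3   29.6   23.9    4.7]
[  7.9 372.   -0.   -6.2]
```

View pics/w5.png

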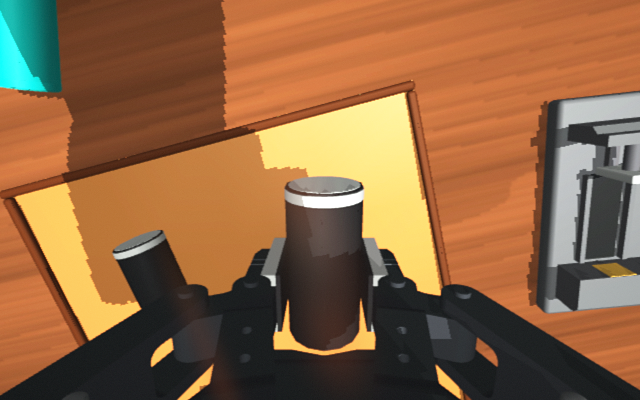

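The cell is gripped evenly, with its white base at (325,187) on the robot's side. I'll compute where the base sits relative to the TCP and go on to bay 4.

```bash
python3 - <<'E'
from h import *
p,y,s=tool(); b=w('wrist',(325,185),p[2]+.0107);M=Ro.from_quat(s['tcp_rot']).as_matrix()
print(M.T@(b-p)*1000)
t=w('wrist',(325,192.5),p[2]+.0267);print(M.T@(t-p)*1000)
print(go(ch(10,93,88),172.95))
E
```

```text
[ 36.17571439   1.73240612 -10.58883546]
[ 37.33037079   1.68507481 -26.58540598]
[  7.9 372.   -0.   -6.2]
```

>>> drive_tool([
  [[1, 1, 41, 0, -1], [1, 2, 82, 0, -2], [1, 2, 123, 0, -3], [1, 3, 164, 0, -4], [1, 3, 205, 0, -5], [1, 4, 246, 0, -6], [1, 5, 287, 0, -6.2], [1, 6, 328, 0, -6.2]],
])

```text
time: 18.03
eef_pos: [0.5215, 0.2554, 0.0879]
tcp_rot: [0.061, 0.998, -0.0, -0.001]
contact_force: [1.5, -1.2, -0.8]
opening: 0.35
```

>>> drive_tool([
  [[1, 2, 44, 0, 0], [1, 2, 44, 0, 0], [1, 2, 44, 0, 0], [1, 2, 44, 0, 0], [1, 2, 44, 0, 0], [1, 2, 44, 0, 0], [1, 2, 44, 0, 0], [1, 2, 44, 0, 0]],
])

```text
time: 18.7
eef_pos: [0.5258, 0.2963, 0.0894]
tcp_rot: [0.062, 0.998, -0.0, 0.0]
contact_force: [0.1, -0.8, -0.3]
opening: 0.348
```

```bash
python3 - <<'E'
from h import *
for i in range(3): ctrl.read_camera('wrist'); print(tool()[:2]);
print(go(ch(10,93,43.5),172.95),tool()[2]['opening'])
for d in ctrl.mark_of('bay4','wrist')+ctrl.mark_of('charger','wrist')[:1]: print(round(d['confidence'],2),np.round(d['position']),w('wrist',d['position'],.03)); 
print(ch(35,93,30))
E
```

```text
(array([0.52579002, 0.29649142, 0.08949558]), np.float64(172.84868505862056))
(array([0.52576238, 0.2966591 , 0.08950545]), np.float64(172.86278468801902))
(array([0.5257584 , 0.29682952, 0.08950274]), np.float64(172.87738424336447))
[-3.5  0.7 46.  -0.1] 0.3464072997830351
0.89 [ 34. 258.] [0.5312533  0.11064723 0.03      ]
0.89 [128. 254.] [0.53650276 0.17105512 0.03      ]
0.74 [225. 254.] [0.544205   0.23257248 0.03      ]
0.73 [434. 171.] [0.50618171 0.3667502  0.03      ]
0.57 [187. 194.] [0.5019106  0.21788848 0.03      ]
[0.55414978 0.29400113 0.03      ]
```

>>> drive_tool([
  [[1, -6, 0.5, 10, 0], [1, -6, 0.5, 25, 0], [1, -6, 0.5, 40, 0], [1, -6, 0.5, 45.5, 0], [1, -6, 0.5, 45.5, 0], [1, -6, 0.5, 45.5, 0], [1, -6, 0.5, 45.5, 0], [1, -6, 0.5, 45.5, 0]],
])

```text
time: 19.62
eef_pos: [0.5317, 0.2972, 0.044]
tcp_rot: [0.062, 0.998, 0.0, -0.0]
contact_force: [-1.6, 0.1, 2.4]
opening: 0.349
```

>>> drive_tool([
  [[1, 3, 0, 0, 0], [1, 6, 0, 0, 0], [1, 9, 0, 0, 0], [1, 12, 0, 0, 0], [1, 15, 0, 0, 0], [1, 16.5, 0, 0, 0], [1, 16.5, 0, 0, 0], [1, 16.5, 0, 0, 0]],
])

```text
time: 20.28
eef_pos: [0.5158, 0.2992, 0.044]
tcp_rot: [0.062, 0.998, 0.0, 0.001]
contact_force: [5.4, -0.3, -2.2]
opening: 0.35
```

```bash
cat > b.py <<'E'
import sys
from h import *
y=float(sys.argv[1]); print(np.round(tool()[0]*1000,1),tool()[2]['contact_force'],tool()[2]['opening'])
print(go(ch(-4,y,19.3),172.95))
save('wrist',sys.argv[2])
E
python3 b.py 93 w6
```

```text
[515.8 299.2  44. ] [ 5.38976155 -0.3385625  -2.20915139] 0.3503116259480506
[ 0.4 -0.5 24.7 -0. ]
```

View pics/w6.png

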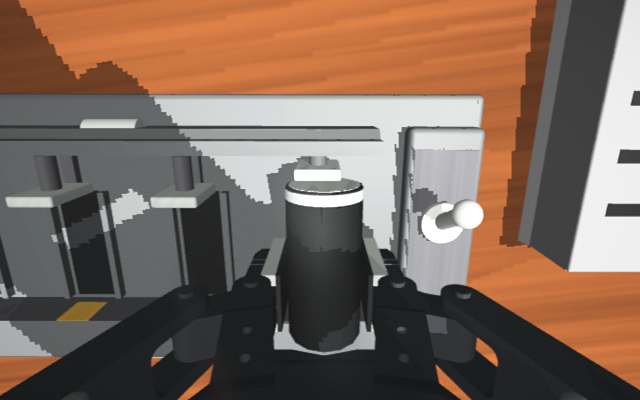

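The sprung plate at (318,168) is pressed back with 5.4 N and the cell is level. I'll lower it.

>>> drive_tool([
  [[1, 0, 0, 5, 0], [1, 0, 0, 10, 0], [1, 0, 0, 15, 0], [1, 0, 0, 20, 0], [1, 0, 0, 24, 0], [1, 0, 0, 24, 0], [1, 0, 0, 24, 0], [1, 0, 0, 24, 0]],
])

```text
time: 21.0
eef_pos: [0.5159, 0.299, 0.0232]
tcp_rot: [0.061, 0.998, -0.001, -0.0]
contact_force: [-2.5, -5.9, 18.7]
opening: 0.349
```

>>> drive_tool([
  [[1, -2, 0, 0.5, 0], [1, -4, 0, 0.5, 0], [1, -5, 0, 0.5, 0], [1, -5, 0, 0.5, 0], [-0.1, -5, 0, 0.5, 0], [-0.1, -5, 0, 0.5, 0], [-0.1, -5, 0, 0.5, 0], [-0.1, -5, 0, 0.5, 0]],
])

```text
time: 21.67
eef_pos: [0.5183, 0.2982, 0.0177]
tcp_rot: [0.062, 0.998, -0.001, -0.002]
contact_force: [0.0, -0.5, -0.5]
opening: 0.548
```

>>> drive_tool([
  [[-0.1, 0, 0, -15, 0], [-0.1, 0, 0, -40, 0], [-0.1, 0, 0, -70, 0], [-1, 0, 0, -100, 0], [-1, 0, 0, -100, 0], [-1, 0, 0, -100, 0], [-1, 0, 0, -100, 0], [-1, 0, 0, -100, 0]],
])

```text
time: 22.33
eef_pos: [0.5187, 0.298, 0.117]
tcp_rot: [0.062, 0.998, -0.001, -0.002]
contact_force: [-0.2, -0.0, 0.3]
opening: 1.001
```

```bash
python3 - <<'E'
from h import *
save('wrist','w7'); print(tool()[:2])
for z in (.03,.038):
  for d in ctrl.silhouettes('cell1','wrist')[:2]: print(round(d['confidence'],2),np.round(d['extent']),rect(d['mask'],'wrist',z))
print(ch(0,93,30))
print(go([.624,-.086,.11],164))
E
```

```text
(array([0.51870203, 0.29800192, 0.11689939]), np.float64(172.92470431829423))
0.72 [296. 151. 349. 257.] [521.2 298.5  75.5  32.5  -7. ]
0.19 [  0.  91. 438. 290.] [505.7 226.4 296.3 139.5  82.7]
0.72 [296. 151. 349. 257.] [519.2 298.9  73.   31.4  -7. ]
0.19 [  0.  91. 438. 290.] [504.3 229.3 286.3 134.8  82.7]
[0.5194144  0.29829687 0.03      ]
[-151.4 -368.3    7.5    8.9]
```

View pics/w7.png

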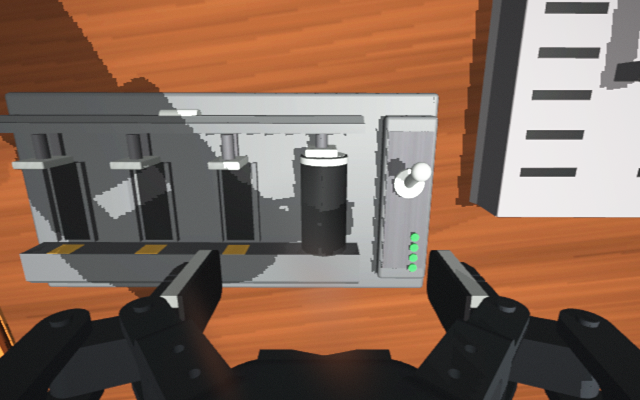

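The cell lies in bay 4, with its base at (324,158) against the plate and its button end at row 252 by the block. I'll check it is fully down by touching its top, which should be at z 46.

```bash
python3 - <<'E'
from h import *
for X in [(32,93,46),(32,93,50),(32,93,60),(-35,93,46),(35,110,36),(35,50,36)]: print(X,pix('wrist',ch(*X)))
print(go(ch(12,93,52),172.95))
E
```

```text
(32, 93, 46) [322.43178409 255.30620503]
(32, 93, 50) [322.39692381 257.8779379 ]
(32, 93, 60) [322.30441153 264.70280712]
(-35, 93, 46) [322.18996542 156.6273021 ]
(35, 110, 36) [346.60649379 253.15540947]
(35, 50, 36) [261.6333689  253.18685931]
[-12.5   0.3  65.4  -0. ]
```

>>> drive_tool([
  [[1, -10, 0, 0, 0], [1, -10, 0, 0, 0], [1, -10, 0, 0, 0], [1, -10, 0, 20, 0], [1, -10, 0, 40, 0], [1, -10, 0, 60, 0], [1, -10, 0, 65, 0], [1, -10, 0, 65, 0]],
])

```text
time: 23.15
eef_pos: [0.5285, 0.2967, 0.0521]
tcp_rot: [0.062, 0.998, -0.001, -0.002]
contact_force: [-0.1, 1.8, 0.3]
opening: 0.001
```

>>> drive_tool([
  [[1, 0, 0, 2, 0], [1, 0, 0, 4, 0], [1, 0, 0, 5, 0], [1, 0, 0, 6, 0], [1, 0, 0, 7, 0], [1, 0, 0, 8, 0], [1, 0, 0, 8, 0], [1, 0, 0, 8, 0]],
])

```text
time: 23.82
eef_pos: [0.5301, 0.2973, 0.0464]
tcp_rot: [0.062, 0.998, -0.0, 0.0]
contact_force: [0.8, 0.4, -0.3]
opening: 0.001
```

>>> drive_tool([
  [[1, 0, 0, 1, 0], [1, 0, 0, 2, 0], [1, 0, 0, 3, 0], [1, 0, 0, 3, 0], [1, 0, 0, 3, 0], [1, 0, 0, 3, 0], [1, 0, 0, 3, 0], [1, 0, 0, 3, 0]],
])

```text
time: 24.48
eef_pos: [0.5304, 0.2974, 0.0459]
tcp_rot: [0.062, 0.998, -0.0, -0.0]
contact_force: [-5.2, -2.6, 11.5]
opening: 0.001
```

The cell top is firm at 45.9 mm, so the cell is fully down. Next is cell A.

```bash
python3 - <<'E'
from h import *
print(go([.624,-.087,.12],164.5))
E
```

```text
[-140.1 -370.1  -73.9    8.4]
```

>>> drive_tool([
  [[0, 0, 0, -30, 0], [-1, 0, -20, -62, 1], [-1, -20, -60, -71, 2], [-1, -40, -96, -71, 3], [-1, -60, -132, -71, 4], [-1, -78, -168, -71, 5], [-1, -94, -204, -71, 6], [-1, -110, -242, -71, 7]],
])

```text
time: 25.15
eef_pos: [0.6099, 0.0417, 0.1146]
tcp_rot: [0.123, 0.992, 0.0, 0.0]
contact_force: [0.4, 0.9, 0.8]
opening: 1.001
```

```bash
python3 - <<'E'
from h import *
print(go([.624,-.087,.12],164.5))
E
```

```text
[ -45.  -121.4   -5.4    1.4]
```

>>> drive_tool([
  [[-1, -15, -40, -5, 1], [-1, -30, -80, -5, 1.4], [-1, -45, -121, -5, 1.4], [-1, -45, -121, -5, 1.4], [-1, -45, -121, -5, 1.4], [-1, -45, -121, -5, 1.4], [-1, -45, -121, -5, 1.4], [-1, -45, -121, -5, 1.4]],
])

```text
time: 25.82
eef_pos: [0.6235, -0.0829, 0.1191]
tcp_rot: [0.134, 0.991, 0.0, -0.0]
contact_force: [0.1, -0.6, -0.4]
opening: 1.002
```

```bash
python3 - <<'E'
from h import *
cells(); print(tool()[:2]);print(go([.623,-.086,.0085],164.5))
E
```

```text
0.81 [300. 151. 344. 254.] [626.1 -84.7  74.3  31.4 -16.3]
0.69 [ 62.   2. 156.  89.] [ 485.2 -185.    58.9   34.4    4.2]
0.61 [152. 162. 233. 257.] [ 609.6 -174.8   70.2   35.     3.9]
(array([ 0.62357347, -0.08310449,  0.11925185]), np.float64(164.65337603028908))
[ -0.2  -3.  110.8   0.2]
```

>>> drive_tool([
  [[-1, -2, -2, 40, 0.5], [-1, -2, -2, 80, 0.5], [-1, -2, -2, 105, 0.5], [-1, -2, -2, 111, 0.5], [-1, -2, -2, 111, 0.5], [1, -2, -2, 111, 0.5], [1, -2, -2, 111, 0.5], [1, -2, -2, 111, 0.5]],
])

```text
time: 26.58
eef_pos: [0.6271, -0.0876, 0.0112]
tcp_rot: [0.139, 0.99, -0.0, 0.002]
contact_force: [0.3, 0.4, 0.3]
opening: 0.604
```

>>> drive_tool([
  [[1, 0, 0, 0, 0], [1, 0, 0, 0, 0], [1, 0, 0, 0, 0], [1, 0, 0, -20, 0], [1, 0, 0, -40, 0], [1, 0, 0, -60, 0], [1, 0, 0, -80, 0], [1, 0, 0, -80, 0]],
])

```text
time: 27.25
eef_pos: [0.6277, -0.088, 0.093]
tcp_rot: [0.139, 0.99, -0.001, 0.004]
contact_force: [0.9, -0.6, -0.6]
opening: 0.353
```

```bash
cat > g.py <<'E'
# check a gripped cell: mask of cell in hand -> base offset along tool x; then way to above bay y
import sys
from h import *
im=ctrl.read_camera('wrist'); p,y,s=tool(); M=Ro.from_quat(s['tcp_rot']).as_matrix()
print(np.round(p*1000,1),round(y,2),'open',s['opening'],s['contact_force'])
for d in ctrl.silhouettes('cell1','wrist')[:4]:
    e=d['extent']
    if d['confidence']>.4 and 250<(e[0]+e[2])/2<390:
        b=w('wrist',((e[0]+e[2])/2,e[1]),p[2]+.0107-.016)
        print(round(d['confidence'],2),np.round(e),'base at tool',np.round(M.T@(b-p)*1000,1))
print('above bay',go(ch(12.5,float(sys.argv[1])-1,88),172.95))
E
python3 g.py 31
```

```text
[626.6 -87.7  90.7] 164.02 open 0.35182508842402777 [-0.5342743  -0.45737488 -0.16554755]
0.89 [285. 175. 366. 355.] base at tool [38.7  1.9  5.1]
above bay [185.7 281.3   0.3  -8.9]
```

>>> drive_tool([
  [[1, 22, 33, 0, -2], [1, 44, 67, 0, -4], [1, 66, 100, 0, -6], [1, 88, 134, 0, -8], [1, 110, 167, 0, -8.9], [1, 132, 200, 0, -8.9], [1, 154, 233, 0, -8.9], [1, 176, 266, 0, -8.9]],
])

```text
time: 28.02
eef_pos: [0.5265, 0.2182, 0.0857]
tcp_rot: [0.062, 0.998, -0.001, -0.002]
contact_force: [0.5, -0.2, -1.5]
opening: 0.352
```

>>> drive_tool([
  [[1, 7, 16, 0, 0], [1, 7, 16, 0, 0], [1, 7, 16, 0, 0], [1, 7, 16, 0, 0], [1, 7, 16, 0, 0], [1, 7, 16, 0, 0], [1, 7, 16, 0, 0], [1, 7, 16, 0, 0]],
])

```text
time: 28.68
eef_pos: [0.5245, 0.2329, 0.0883]
tcp_rot: [0.062, 0.998, -0.0, 0.0]
contact_force: [0.0, -0.2, -1.9]
opening: 0.352
```

```bash
python3 - <<'E'
from h import *
print(tool()[:2],tool()[2]['opening']);print(go(ch(12.5,30,43.7),172.95))
E
```

```text
(array([0.52447546, 0.23289458, 0.08832019]), np.float64(172.8436860908112)) 0.35155861407576555
[ 0.6  1.3 44.6 -0.1]
```

>>> drive_tool([
  [[1, 0, 1, 15, 0], [1, 0, 1, 30, 0], [1, 0, 1, 44.5, 0], [1, 0, 1, 44.5, 0], [1, 0, 1, 44.5, 0], [1, 0, 1, 44.5, 0], [1, 0, 1, 44.5, 0], [1, 0, 1, 44.5, 0]],
])

```text
time: 29.35
eef_pos: [0.5247, 0.2348, 0.0446]
tcp_rot: [0.062, 0.998, 0.0, 0.001]
contact_force: [0.2, 0.2, -0.8]
opening: 0.35
```

>>> drive_tool([
  [[1, 3, 0, 0, 0], [1, 6, 0, 0, 0], [1, 9, 0, 0, 0], [1, 12, 0, 0, 0], [1, 15, 0, 0, 0], [1, 17, 0, 0, 0], [1, 17, 0, 0, 0], [1, 17, 0, 0, 0]],
])

```text
time: 30.02
eef_pos: [0.5083, 0.2368, 0.0445]
tcp_rot: [0.062, 0.998, 0.0, 0.001]
contact_force: [4.5, -2.2, -1.2]
opening: 0.353
```

```bash
python3 - <<'E'
from h import *
print(tool()[:2],tool()[2]['contact_force'],tool()[2]['opening']);print(go(ch(-4,30,19.3),172.95))
E
python3 g.py 31
```

```text
(array([0.50826798, 0.23684115, 0.04447216]), np.float64(172.9315518599358)) [ 4.52934736 -2.19345226 -1.18586869] 0.3529890946341418
[ 0.5 -0.7 25.2 -0. ]
[508.3 236.9  44.4] 172.93 open 0.3513473754068857 [ 4.87413145 -0.24488293 -0.43143804]
0.81 [283. 178. 367. 356.] base at tool [35.4  2.   5.2]
above bay [-16.1  -0.6 -43.6  -0. ]
```

>>> drive_tool([
  [[1, 0, -0.5, 5, 0], [1, 0, -0.5, 10, 0], [1, 0, -0.5, 15, 0], [1, 0, -0.5, 20, 0], [1, 0, -0.5, 24, 0], [1, 0, -0.5, 24, 0], [1, 0, -0.5, 24, 0], [1, 0, -0.5, 24, 0]],
])

```text
time: 30.78
eef_pos: [0.508, 0.2364, 0.0211]
tcp_rot: [0.062, 0.998, 0.0, -0.0]
contact_force: [3.2, -1.3, 8.5]
opening: 0.35
```

>>> drive_tool([
  [[1, -2, 0, 0.5, 0], [1, -4, 0, 0.5, 0], [1, -5, 0, 0.5, 0], [1, -5, 0, 0.5, 0], [-0.1, -5, 0, 0.5, 0], [-0.1, -5, 0, 0.5, 0], [-0.1, -5, 0, 0.5, 0], [-0.1, -5, 0, 0.5, 0]],
])

```text
time: 31.45
eef_pos: [0.5106, 0.2355, 0.018]
tcp_rot: [0.062, 0.998, -0.0, -0.002]
contact_force: [0.1, 0.6, -0.1]
opening: 0.552
```

>>> drive_tool([
  [[-0.1, 0, 0, -15, 0], [-0.1, 0, 0, -40, 0], [0.5, -8, 0, -45, 0], [1, -10, 0, -45, 0], [1, -10, 0, -45, 0], [1, -10, 0, -45, 0], [1, -10, 0, -45, 0], [1, -10, 0, -45, 0]],
])

```text
time: 32.12
eef_pos: [0.5211, 0.2342, 0.0629]
tcp_rot: [0.062, 0.998, -0.0, -0.001]
contact_force: [-0.3, -0.8, -0.7]
opening: -0.001
```

```bash
python3 - <<'E'
from h import *
print(tool()[:2],tool()[2]['contact_force'],tool()[2]['opening']);print(go(ch(12,31,45.5),172.95))
for d in (ctrl.read_camera('wrist') is not None) and ctrl.silhouettes('cell1','wrist')[:4]: print(round(d['confidence'],2),np.round(d['extent']),rect(d['mask'],'wrist',.038))
print(ch(0,31,30),ch(0,93,30))
E
```

```text
(array([0.52114937, 0.23419669, 0.06289105]), np.float64(172.92285137980963)) [-0.25164642 -0.75784063 -0.66486492] -0.0013531263417666947
[-2.5  1.4 17.4 -0. ]
0.86 [406. 146. 481. 281.] [519.1 296.5  73.4  32.9  -7.7]
0.61 [294. 146. 356. 248.] [501.8 238.2  52.6  30.5  -7.2]
[0.5118048  0.23676562 0.03      ] [0.5194144  0.29829687 0.03      ]
```

>>> drive_tool([
  [[1, -1, 2, 8, 0], [1, -1, 2, 14, 0], [1, -1, 2, 18, 0], [1, -1, 2, 20, 0], [1, -1, 2, 21, 0], [1, -1, 2, 21, 0], [1, -1, 2, 21, 0], [1, -1, 2, 21, 0]],
])

```text
time: 32.88
eef_pos: [0.523, 0.2364, 0.0457]
tcp_rot: [0.061, 0.998, -0.001, -0.002]
contact_force: [-8.1, -2.7, 16.7]
opening: 0.003
```

```bash
python3 - <<'E'
from h import *
print(tool()[:2],tool()[2]['contact_force']);print(go([.475,-.187,.12],184.5))
E
```

```text
(array([0.52302949, 0.23635061, 0.04573842]), np.float64(172.9556811176416)) [-8.0523167  -2.69966035 16.68777385]
[  -4.  -426.2  -73.7  -11.5]
```

Bay 3 is seated, with its top at 45.7 mm. Next is cell C.

>>> drive_tool([
  [[0, 0, 0, -30, 0], [-1, 0, -20, -62, -1], [-1, -1, -58, -71, -2], [-1, -1, -98, -71, -4], [-1, -2, -138, -71, -6], [-1, -2, -178, -71, -8], [-1, -2, -218, -71, -10], [-1, -3, -258, -71, -11.5]],
])

```text
time: 33.55
eef_pos: [0.4937, -0.0216, 0.1139]
tcp_rot: [-0.04, 0.999, 0.0, -0.0]
contact_force: [-0.1, -0.6, -0.0]
opening: 1.001
```

```bash
python3 - <<'E'
from h import *
print(go([.475,-.187,.12],184.5))
E
```

```text
[  31.8 -163.4   -6.1    0. ]
```

>>> drive_tool([
  [[-1, 8, -40, -6, 0], [-1, 16, -80, -6, 0], [-1, 24, -120, -6, 0], [-1, 32, -160, -6, 0], [-1, 32, -164, -6, 0], [-1, 32, -164, -6, 0], [-1, 32, -164, -6, 0], [-1, 32, -164, -6, 0]],
])

```text
time: 34.22
eef_pos: [0.4752, -0.1846, 0.1197]
tcp_rot: [-0.039, 0.999, 0.001, -0.001]
contact_force: [0.1, 0.2, 0.6]
opening: 1.0
```

```bash
python3 - <<'E'
from h import *
cells(); print(tool()[:2]);print(go([.475,-.187,.0085],184.5)); cells('top')
E
```

```text
0.87 [295. 148. 346. 250.] [ 477.6 -187.2   74.3   31.     3.7]
0.56 [301. 308. 340. 356.] [ 585.7 -177.7   43.9   31.2    4.5]
(array([ 0.47539557, -0.18435887,  0.11991953]), np.float64(-175.43921612795296))
[ 5.000e-01 -2.700e+00  1.114e+02  1.000e-01]
0.87 [215. 198. 230. 223.] [520.4 297.5  67.9  32.5  -7.3]
0.76 [241. 199. 250. 226.] [512.4 235.3  69.1  32.5  -7.2]
0.69 [267. 267. 296. 288.] [333.1 134.5  72.1  34.1  81.4]
0.6 [432. 304. 454. 330.] [ 238.4 -316.4   70.6   32.9  -24. ]
0.53 [388. 168. 399. 191.] [ 610.2 -177.3   69.    32.3    4.2]
```

>>> drive_tool([
  [[-1, -1, -3, 40, 0.5], [-1, -1, -3, 80, 0.5], [-1, -1, -3, 105, 0.5], [-1, -1, -3, 111, 0.5], [-1, -1, -3, 111, 0.5], [1, -1, -3, 111, 0.5], [1, -1, -3, 111, 0.5], [1, -1, -3, 111, 0.5]],
])

```text
time: 35.08
eef_pos: [0.4784, -0.1899, 0.0117]
tcp_rot: [-0.034, 0.999, -0.001, 0.002]
contact_force: [-0.0, -0.2, -0.3]
opening: 0.605
```

>>> drive_tool([
  [[1, 0, 0, 0, 0], [1, 0, 0, 0, 0], [1, 0, 0, 0, 0], [1, 0, 0, -20, 0], [1, 0, 0, -40, 0], [1, 0, 0, -60, 0], [1, 0, 0, -80, 0], [1, 0, 0, -80, 0]],
])

```text
time: 35.75
eef_pos: [0.479, -0.1905, 0.0935]
tcp_rot: [-0.034, 0.999, -0.002, 0.003]
contact_force: [0.6, -0.6, -1.7]
opening: 0.352
```

```bash
python3 g.py -31
```

```text
[ 478.  -189.9   91.4] -176.08 open 0.3514712072627441 [ 0.18851142  0.58115207 -2.19768156]
0.76 [284. 176. 364. 354.] base at tool [37.7  2.4  5.1]
0.44 [314. 348. 351. 360.] base at tool [-50.2   6.5   5.5]
above bay [-64.4 358.3   1.3  11. ]
```

>>> drive_tool([
  [[1, -7, 39, 0, 2], [1, -14, 78, 0, 4], [1, -21, 117, 0, 6], [1, -28, 156, 0, 8], [1, -35, 195, 0, 10], [1, -42, 234, 0, 11], [1, -49, 273, 0, 11], [1, -56, 312, 0, 11]],
])

```text
time: 36.52
eef_pos: [0.5093, 0.128, 0.087]
tcp_rot: [0.062, 0.998, -0.0, -0.002]
contact_force: [0.7, -1.0, -1.7]
opening: 0.346
```

```bash
python3 - <<'E'
from h import *
print(go(ch(12.5,-32,88),172.95))
E
```

```text
[-1.6 45.3 -1.1 -0. ]
```

>>> drive_tool([
  [[1, -1, 36, 0, 0], [1, -1, 43, 0, 0], [1, -1, 43, 0, 0], [1, -1, 43, 0, 0], [1, -1, 43, 0, 0], [1, -1, 43, 0, 0], [1, -1, 43, 0, 0], [1, -1, 43, 0, 0]],
])

```text
time: 37.18
eef_pos: [0.5175, 0.1676, 0.0893]
tcp_rot: [0.063, 0.998, -0.0, -0.0]
contact_force: [0.3, 1.1, -1.4]
opening: 0.352
```

```bash
python3 - <<'E'
from h import *
print(tool()[:2],tool()[2]['opening']);print(go(ch(12.5,-32,43.7),172.95))
E
```

```text
(array([0.51746452, 0.1675964 , 0.08929691]), np.float64(172.82502141638207)) 0.35170303281888426
[ 1.6  5.  45.6 -0.1]
```

>>> drive_tool([
  [[1, 0, 4, 15, 0], [1, 0, 4, 30, 0], [1, 0, 4, 45, 0], [1, 0, 4, 45, 0], [1, 0, 4, 45, 0], [1, 0, 4, 45, 0], [1, 0, 4, 45, 0], [1, 0, 4, 45, 0]],
])

```text
time: 37.85
eef_pos: [0.5183, 0.1726, 0.0451]
tcp_rot: [0.062, 0.998, 0.0, 0.001]
contact_force: [0.1, -0.2, -1.9]
opening: 0.351
```

```bash
python3 - <<'E'
from h import *
print(tool()[:2],tool()[2]['contact_force']);print(go(ch(-4,-32,43.7),172.95))
E
```

```text
(array([0.51834821, 0.1726057 , 0.04507745]), np.float64(172.9161940563536)) [ 0.11282492 -0.15046192 -1.85395638]
[18.4 -0.1  1.4 -0. ]
```

>>> drive_tool([
  [[1, 3, 0, 1, 0], [1, 6, 0, 1, 0], [1, 9, 0, 1, 0], [1, 12, 0, 1, 0], [1, 15, 0, 1, 0], [1, 18, 0, 1, 0], [1, 18, 0, 1, 0], [1, 18, 0, 1, 0]],
])

```text
time: 38.52
eef_pos: [0.5008, 0.1748, 0.0438]
tcp_rot: [0.062, 0.998, 0.0, 0.001]
contact_force: [4.3, -1.1, -1.8]
opening: 0.349
```

>>> drive_tool([
  [[1, 0, 0, 5, 0], [1, 0, 0, 10, 0], [1, 0, 0, 15, 0], [1, 0, 0, 20, 0], [1, 0, 0, 24, 0], [1, 0, 0, 24, 0], [1, 0, 0, 24, 0], [1, 0, 0, 24, 0]],
])

```text
time: 39.18
eef_pos: [0.5009, 0.1749, 0.0216]
tcp_rot: [0.062, 0.998, -0.0, -0.0]
contact_force: [0.0, -1.8, 15.1]
opening: 0.349
```

```bash
python3 - <<'E'
from h import *
print(tool()[:2],tool()[2]['contact_force']);print(go(ch(1.5,-32,19),172.95))
E
```

```text
(array([0.50087946, 0.17491763, 0.02157908]), np.float64(172.9223208094598)) [ 0.0430321  -1.76514581 15.07656686]
[-4.8 -0.3  2.6 -0. ]
```

>>> drive_tool([
  [[1, -2, 0, 0, 0], [1, -4, 0, 0, 0], [1, -5, 0, 0, 0], [1, -5, 0, 0, 0], [-0.1, -5, 0, 0, 0], [-0.1, -5, 0, 0, 0], [-0.1, -5, 0, 0, 0], [-0.1, -5, 0, 0, 0]],
])

```text
time: 39.85
eef_pos: [0.5032, 0.1742, 0.0178]
tcp_rot: [0.062, 0.998, -0.0, -0.002]
contact_force: [1.1, -0.6, -0.3]
opening: 0.552
```

>>> drive_tool([
  [[-0.1, 0, 0, -15, 0], [-0.1, 0, 0, -40, 0], [0.5, -8, 0, -45, 0], [1, -10, 0, -45, 0], [1, -10, 0, -45, 0], [1, -10, 0, -45, 0], [1, -10, 0, -45, 0], [1, -10, 0, -45, 0]],
])

```text
time: 40.52
eef_pos: [0.5138, 0.1729, 0.0629]
tcp_rot: [0.062, 0.998, -0.0, -0.001]
contact_force: [-0.9, 0.2, 0.3]
opening: 0.004
```

```bash
python3 - <<'E'
from h import *
print(tool()[:2],tool()[2]['contact_force'],tool()[2]['opening']);print(go(ch(12,-31,45.5),172.95))
for d in (ctrl.read_camera('wrist') is not None) and ctrl.silhouettes('cell1','wrist')[:4]: print(round(d['confidence'],2),np.round(d['extent']),rect(d['mask'],'wrist',.038))
print(ch(0,-31,30))
E
```

```text
(array([0.51383441, 0.17286775, 0.062933  ]), np.float64(172.92703334036972)) [-0.85038563  0.24034833  0.26072797] 0.0037770267077861614
[-2.2  1.2 17.4 -0. ]
0.87 [295. 145. 357. 250.] [494.5 176.5  53.7  31.2  -7.1]
0.84 [512. 146. 607. 281.] [518.9 294.4  73.   38.1  -7.2]
0.65 [409. 144. 482. 284.] [511.5 234.6  72.7  33.1  -7.9]
[0.5041952  0.17523438 0.03      ]
```

>>> drive_tool([
  [[1, -1, 2, 8, 0], [1, -1, 2, 14, 0], [1, -1, 2, 18, 0], [1, -1, 2, 20, 0], [1, -1, 2, 21, 0], [1, -1, 2, 21, 0], [1, -1, 2, 21, 0], [1, -1, 2, 21, 0]],
])

```text
time: 41.28
eef_pos: [0.5158, 0.1749, 0.0457]
tcp_rot: [0.061, 0.998, -0.001, -0.002]
contact_force: [-7.4, -1.8, 16.9]
opening: -0.003
```

```bash
python3 - <<'E'
from h import *
print(go([.608,-.178,.12],184.3))
E
```

```text
[-134.5 -339.   -74.3  -11.3]
```

>>> drive_tool([
  [[0, 0, 0, -30, 0], [-1, 0, -20, -62, -1], [-1, -12, -56, -71, -2], [-1, -26, -94, -71, -4], [-1, -40, -132, -71, -6], [-1, -54, -170, -71, -8], [-1, -68, -208, -71, -10], [-1, -80, -246, -71, -11.3]],
])

```text
time: 41.95
eef_pos: [0.5653, -0.081, 0.1139]
tcp_rot: [-0.038, 0.999, 0.0, -0.0]
contact_force: [0.7, 1.5, -0.4]
opening: 0.998
```

```bash
python3 - <<'E'
from h import *
print(go([.608,-.178,.12],184.3))
E
```

```text
[-35.3 -99.9  -6.2   0. ]
```

>>> drive_tool([
  [[-1, -12, -35, -6, 0], [-1, -24, -70, -6, 0], [-1, -35, -99, -6, 0], [-1, -35, -99, -6, 0], [-1, -35, -99, -6, 0], [-1, -35, -99, -6, 0], [-1, -35, -99, -6, 0], [-1, -35, -99, -6, 0]],
])

```text
time: 42.62
eef_pos: [0.6069, -0.1737, 0.1199]
tcp_rot: [-0.038, 0.999, 0.0, -0.0]
contact_force: [0.1, 0.9, -0.3]
opening: 1.004
```

```bash
python3 - <<'E'
from h import *
cells(); print(tool()[:2]);print(go([.609,-.178,.0085],184.3))
E
```

```text
0.81 [296. 155. 338. 252.] [ 610.6 -176.5   73.8   31.     4. ]
(array([ 0.60721527, -0.17402729,  0.12030206]), np.float64(-175.68783890131724))
[ -1.5  -4.1 111.8   0. ]
```

>>> drive_tool([
  [[-1, -2, -3, 40, 0], [-1, -2, -3, 80, 0], [-1, -2, -3, 105, 0], [-1, -2, -3, 111, 0], [-1, -2, -3, 111, 0], [1, -2, -3, 111, 0], [1, -2, -3, 111, 0], [1, -2, -3, 111, 0]],
])

```text
time: 43.38
eef_pos: [0.6116, -0.1789, 0.0123]
tcp_rot: [-0.037, 0.999, -0.001, 0.002]
contact_force: [0.1, -0.2, 0.6]
opening: 0.603
```

>>> drive_tool([
  [[1, 0, 0, 0, 0], [1, 0, 0, 0, 0], [1, 0, 0, 0, 0], [1, 0, 0, -20, 0], [1, 0, 0, -40, 0], [1, 0, 0, -60, 0], [1, 0, 0, -80, 0], [1, 0, 0, -80, 0]],
])

```text
time: 44.05
eef_pos: [0.6122, -0.1793, 0.094]
tcp_rot: [-0.037, 0.999, -0.002, 0.004]
contact_force: [1.5, -1.7, -1.1]
opening: 0.351
```

```bash
python3 g.py -93
```

```text
[ 611.2 -178.9   91.7] -175.77 open 0.3487427226013145 [ 0.54506904  0.12910852 -2.10107266]
0.75 [284. 178. 365. 353.] base at tool [36.7  2.4  5.1]
above bay [ 79.4 296.1   1.3  11.3]
```

>>> drive_tool([
  [[1, 10, 38, 0, 2], [1, 20, 76, 0, 4], [1, 30, 114, 0, 6], [1, 40, 152, 0, 8], [1, 50, 190, 0, 10], [1, 60, 228, 0, 11.3], [1, 70, 264, 0, 11.3], [1, 79, 294, 0, 11.3]],
])

```text
time: 44.82
eef_pos: [0.5063, 0.1113, 0.0868]
tcp_rot: [0.061, 0.998, 0.0, -0.002]
contact_force: [0.7, 0.2, -2.2]
opening: 0.352
```

>>> drive_tool([
  [[1, 0, 0, 0, 0], [1, 0, 0, 0, 0], [1, 0, 0, 0, 0], [1, 0, 0, 0, 0], [1, 0, 0, 0, 0], [1, 0, 0, 0, 0], [1, 0, 0, 0, 0], [1, 0, 0, 0, 0]],
])

```text
time: 45.48
eef_pos: [0.5095, 0.1087, 0.0893]
tcp_rot: [0.062, 0.998, -0.0, 0.0]
contact_force: [0.6, -0.0, -2.1]
opening: 0.348
```

```bash
python3 - <<'E'
from h import *
print(tool()[:2],tool()[2]['opening']);print(go(ch(12.5,-94,43.7),172.95))
E
```

```text
(array([0.50947682, 0.10867805, 0.08932572]), np.float64(172.8632648550553)) 0.34768091702545856
[ 0.9  2.4 45.6 -0.1]
```

>>> drive_tool([
  [[1, 0, 2, 15, 0], [1, 0, 2, 30, 0], [1, 0, 2, 45.5, 0], [1, 0, 2, 45.5, 0], [1, 0, 2, 45.5, 0], [1, 0, 2, 45.5, 0], [1, 0, 2, 45.5, 0], [1, 0, 2, 45.5, 0]],
])

```text
time: 46.15
eef_pos: [0.51, 0.1113, 0.0445]
tcp_rot: [0.062, 0.998, 0.0, 0.001]
contact_force: [0.6, -0.6, -1.7]
opening: 0.351
```

>>> drive_tool([
  [[1, 3, 0, 0.5, 0], [1, 6, 0, 0.5, 0], [1, 9, 0, 0.5, 0], [1, 12, 0, 0.5, 0], [1, 15, 0, 0.5, 0], [1, 18, 0, 0.5, 0], [1, 18, 0, 0.5, 0], [1, 18, 0, 0.5, 0]],
])

```text
time: 46.82
eef_pos: [0.4925, 0.1134, 0.0439]
tcp_rot: [0.062, 0.998, 0.0, 0.001]
contact_force: [5.1, -0.9, -1.4]
opening: 0.351
```

```bash
python3 - <<'E'
from h import *
print(tool()[:2],tool()[2]['contact_force'],tool()[2]['opening']);print(go(ch(-5,-94,19.7),172.95))
E
```

```text
(array([0.49250735, 0.11343021, 0.04391299]), np.float64(172.93189902702392)) [ 5.06792793 -0.9167191  -1.42185422] 0.3510217479661563
[ 1.1 -0.2 24.2 -0. ]
```

>>> drive_tool([
  [[1, 1, 0, 5, 0], [1, 1, 0, 10, 0], [1, 1, 0, 15, 0], [1, 1, 0, 20, 0], [1, 1, 0, 24, 0], [1, 1, 0, 24, 0], [1, 1, 0, 24, 0], [1, 1, 0, 24, 0]],
])

```text
time: 47.48
eef_pos: [0.4927, 0.1134, 0.0215]
tcp_rot: [0.062, 0.998, 0.0, 0.001]
contact_force: [3.1, -0.8, 9.1]
opening: 0.351
```

>>> drive_tool([
  [[1, -2, 0, 0, 0], [1, -4, 0, 0, 0], [1, -5, 0, 0, 0], [1, -5, 0, 0, 0], [-0.1, -5, 0, 0, 0], [-0.1, -5, 0, 0, 0], [-0.1, -5, 0, 0, 0], [-0.1, -5, 0, 0, 0]],
])

```text
time: 48.15
eef_pos: [0.4941, 0.1131, 0.0183]
tcp_rot: [0.062, 0.998, -0.0, -0.002]
contact_force: [0.2, -0.7, -0.7]
opening: 0.552
```

>>> drive_tool([
  [[-0.1, 0, 0, -15, 0], [-0.1, 0, 0, -40, 0], [0.5, -8, 0, -45, 0], [1, -10, 0, -45, 0], [1, -10, 0, -45, 0], [1, -10, 0, -45, 0], [1, -10, 0, -45, 0], [1, -10, 0, -45, 0]],
])

```text
time: 48.82
eef_pos: [0.5044, 0.1117, 0.063]
tcp_rot: [0.062, 0.998, -0.0, -0.001]
contact_force: [-0.2, 0.4, 1.1]
opening: 0.005
```

>>> drive_tool([
  [[1, -1, 2, 8, 0], [1, -1, 2, 14, 0], [1, -1, 2, 18, 0], [1, -1, 2, 20, 0], [1, -1, 2, 21, 0], [1, -1, 2, 21, 0], [1, -1, 2, 21, 0], [1, -1, 2, 21, 0]],
])

```text
time: 49.48
eef_pos: [0.5061, 0.1137, 0.0457]
tcp_rot: [0.061, 0.998, -0.0, -0.002]
contact_force: [-9.8, -0.7, 19.1]
opening: -0.003
```

>>> drive_tool([
  [[1, 0, 0, -40, 0], [1, 0, 30, -80, 0], [0, 0, 65, -110, 0], [-1, 0, 100, -150, 0], [-1, 0, 120, -170, 0], [-1, 0, 120, -170, 0], [-1, 0, 120, -170, 0], [-1, 0, 120, -170, 0]],
])

```text
time: 50.15
eef_pos: [0.521, 0.2325, 0.2121]
tcp_rot: [0.061, 0.998, -0.001, -0.001]
contact_force: [1.2, -0.8, -0.3]
opening: 0.848
```

```bash
python3 - <<'E'
from h import *
save('wrist','w8'); print(tool()[:2])
for d in ctrl.silhouettes('cell1','wrist')[:5]: print(round(d['confidence'],2),np.round(d['extent']),rect(d['mask'],'wrist',.038))
for y in (-93,-31,31,93): print(ch(0,y,0))
ctrl.read_camera('top')
for d in ctrl.silhouettes('guard','top')[:2]: print(round(d['confidence'],2),d['extent'],rect(d['mask'],'top',.03))
print(go([.42,.493,.19],173))
E
```

```text
(array([0.52030246, 0.23181279, 0.21082457]), np.float64(172.92328200244657))
0.92 [309. 127. 342. 202.] [508.6 235.4  69.3  30.7  -7.8]
0.73 [241. 126. 278. 206.] [501.5 175.5  70.8  32.7  -9. ]
0.69 [176. 127. 218. 205.] [493.6 115.8  69.3  33.9  -7.4]
[0.4965856  0.11370313 0.        ]
[0.5041952  0.17523438 0.        ]
[0.5118048  0.23676562 0.        ]
[0.5194144  0.29829687 0.        ]
0.94 [103.5, 177.7, 172.5, 273.8] [470.4 518.4 255.9 149.4  -5.1]
[ 1.321e+02  2.472e+02  2.070e+01 -2.000e-01]
```

View pics/w8.png

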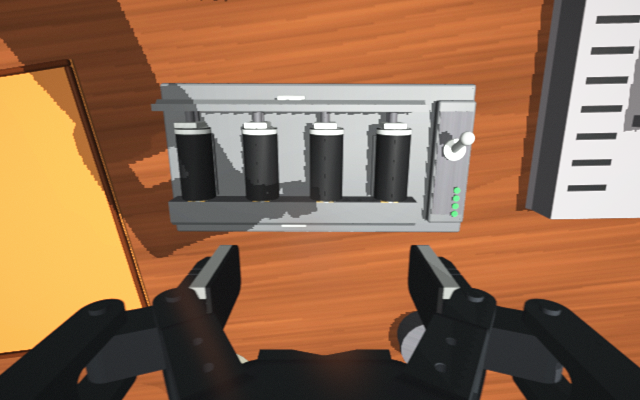

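The view shows all four cells seated, bases on the plates (row ~128) and buttons at the block (row ~203), with the toggle still off. The top view says the guard was knocked to about (0.469, 0.523), so I'll go over it and look from near.

```bash
python3 - <<'E'
from h import *
print(go([.469,.523,.19],173.8))
E
```

```text
[ 87.2 283.1  20.4  -1. ]
```

>>> drive_tool([
  [[-1, 10, 36, 5, 0], [-1, 21, 72, 10, 0], [-1, 32, 108, 15, 0], [-1, 43, 144, 20, 0], [-1, 54, 180, 20, 0], [-1, 65, 216, 20, 0], [-1, 76, 252, 20, 0], [-1, 84, 282, 20, -1]],
])

```text
time: 51.02
eef_pos: [0.4719, 0.5239, 0.1913]
tcp_rot: [0.053, 0.999, -0.001, -0.001]
contact_force: [0.6, 0.4, 0.6]
opening: 1.001
```

>>> drive_tool([
  [[-1, 0, 0, 0, 0], [-1, 0, 0, 0, 0], [-1, 0, 0, 0, 0], [-1, 0, 0, 0, 0], [-1, 0, 0, 0, 0], [-1, 0, 0, 0, 0], [-1, 0, 0, 0, 0], [-1, 0, 0, 0, 0]],
])

```text
time: 51.68
eef_pos: [0.4732, 0.5224, 0.1936]
tcp_rot: [0.053, 0.999, 0.0, 0.0]
contact_force: [-0.2, 0.0, 0.3]
opening: 1.004
```

```bash
python3 - <<'E'
from h import *
save('wrist','w9'); print(tool()[:2])
for n,z in [('guard',.03)]:
  for d in ctrl.silhouettes(n,'wrist')[:2]: print(n,round(d['confidence'],2),d['extent'],rect(d['mask'],'wrist',z))
for d in ctrl.mark_of('guard','wrist'): print(round(d['confidence'],2),w('wrist',d['position'],0))
E
```

```text
(array([0.47313508, 0.52253289, 0.19357566]), np.float64(173.8933649634573))
guard 0.85 [239.8, 13.7, 411.2, 305.7] [471.3 525.  262.8 138.9  -5.9]
0.61 [0.47101611 0.52632842 0.        ]
```

View pics/w9.png

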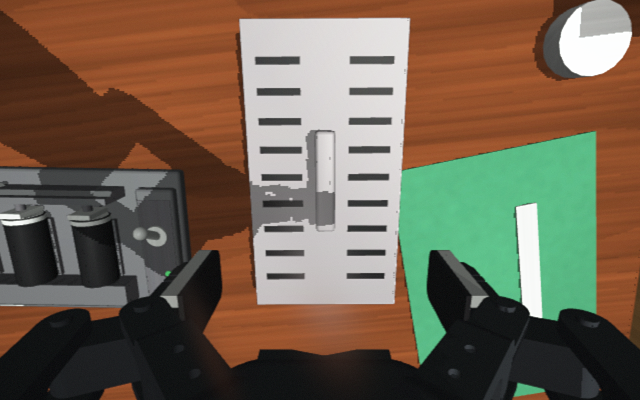

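```bash
python3 - <<'E'
from h import *
b=w('wrist',(324.5,180),.063);print(b)
for q in [(324.5,130),(324.5,232)]: print(w('wrist',q,.065))
print(go([b[0]+.0005,b[1],.0487],174.1))
E
```

```text
[0.46694319 0.52526283 0.063     ]
[0.42705926 0.52952095 0.065     ]
[0.51094811 0.52055763 0.065     ]
[  5.8   1.9 144.8  -0.2]
```

>>> drive_tool([
  [[-1, 3, 2, 40, 0], [-1, 3, 2, 80, 0], [-1, 3, 2, 115, 0], [-1, 3, 2, 140, 0], [-1, 3, 2, 144.5, 0], [-1, 3, 2, 144.5, 0], [1, 3, 2, 144.5, 0], [1, 3, 2, 144.5, 0]],
], grip_force=100)

```text
time: 52.5
eef_pos: [0.4718, 0.5267, 0.0522]
tcp_rot: [0.053, 0.999, 0.002, 0.002]
contact_force: [-0.2, -0.5, -0.2]
opening: 0.746
```

>>> drive_tool([
  [[1, 0, 0, 0, 0], [1, 0, 0, 0, 0], [1, 0, 0, 0, 0], [1, 0, 0, 0, 0], [1, 0, 0, 0, 0], [1, 0, 0, 0, 0], [1, 0, 0, 0, 0], [1, 0, 0, 0, 0]],
])

```text
time: 53.17
eef_pos: [0.4706, 0.5256, 0.0504]
tcp_rot: [0.053, 0.999, 0.0, 0.001]
contact_force: [-2.2, -0.9, 6.1]
opening: 0.157
```

>>> drive_tool([
  [[1, 0, 0, -10, 0], [1, 0, 0, -30, 0], [1, 0, 0, -60, 0], [1, 0, 0, -90, 0], [1, 0, 0, -120, 0], [1, 0, 0, -120, 0], [1, 0, 0, -120, 0], [1, 0, 0, -120, 0]],
])

```text
time: 53.83
eef_pos: [0.4692, 0.5245, 0.1668]
tcp_rot: [0.053, 0.999, -0.001, -0.001]
contact_force: [0.1, -0.7, -2.8]
opening: 0.156
```

```bash
python3 - <<'E'
from h import *
print(tool()[:2],tool()[2]['contact_force'],tool()[2]['opening'],tool()[2]['wrist_torque'])
ctrl.read_camera('wrist')
p,y,s=tool();M=Ro.from_quat(s['tcp_rot']).as_matrix()
for d in ctrl.silhouettes('guard','wrist')[:1]: r=rect(d['mask'],'wrist',p[2]-.0487+.035);print(d['extent'],r,M.T@(np.r_[r[:2]/1000,p[2]]-p)*1000)
print(go(ch(0,0,170),83))
E
```

```text
(array([0.46916819, 0.52445596, 0.16681673]), np.float64(173.9261011849281)) [ 0.14722062 -0.67357926 -2.77190253] 0.15574883149003604 [-0.01700705  0.03334644  0.05172163]
[156.7, 0.0, 492.3, 356.1] [446.5 527.2 170.3 135.9  -6.2] [22.48847773  0.76098772  0.07981477]
[ -72.8 -312.1   -3.8   90.9]
```

>>> drive_tool([
  [[1, -9, -38, 0, 7], [1, -18, -76, 0, 14], [1, -27, -114, 0, 21], [1, -36, -152, 0, 28], [1, -45, -190, 0, 35], [1, -54, -228, 0, 42], [1, -63, -266, 0, 49], [1, -72, -304, 0, 56]],
])

```text
time: 54.6
eef_pos: [0.5081, 0.2132, 0.1665]
tcp_rot: [0.518, 0.855, -0.001, -0.001]
contact_force: [0.3, 0.3, -1.5]
opening: 0.16
```

```bash
python3 - <<'E'
from h import *
print(tool()[:2],tool()[2]['opening'],go(ch(0,0,150),82.95))
E
```

```text
(array([0.50809932, 0.213246  , 0.16651118]), np.float64(117.59552280413268)) 0.16040509464103875 [-6.4 -3.4 16.5 34.6]
```

>>> drive_tool([
  [[1, -6, -3, 5, 7], [1, -6, -3, 10, 14], [1, -6, -3, 16, 21], [1, -6, -3, 16, 28], [1, -6, -3, 16, 34.6], [1, -6, -3, 16, 34.6], [1, -6, -3, 16, 34.6], [1, -6, -3, 16, 34.6]],
])

```text
time: 55.27
eef_pos: [0.5091, 0.2085, 0.1518]
tcp_rot: [0.746, 0.666, -0.001, -0.0]
contact_force: [-0.5, 0.5, -1.7]
opening: 0.151
```

>>> drive_tool([
  [[1, 0, 0, 15, 0], [1, 0, 0, 30, 0], [1, 0, 0, 40, 0], [1, 0, 0, 40, 0], [1, 0, 0, 40, 0], [1, 0, 0, 40, 0], [1, 0, 0, 40, 0], [1, 0, 0, 40, 0]],
])

```text
time: 55.93
eef_pos: [0.5104, 0.2087, 0.1139]
tcp_rot: [0.747, 0.665, 0.001, 0.0]
contact_force: [0.5, -0.4, -2.4]
opening: 0.157
```

```bash
python3 - <<'E'
from h import *
p,y,s=tool();print(p,y,s['opening'],s['contact_force'],go(ch(0,0,66),82.95))
save('side','s2',(210,200,370,360)); save('wrist','w10')
M=Ro.from_quat(s['tcp_rot']).as_matrix()
print('bar ends tool', [np.round(M.T@(w('wrist',q,p[2]+.0145)-p)*1000,1) for q in [(325,150)]])
E
```

```text
[0.51041712 0.2087385  0.11391772] 83.33918361438714 0.1574234900950988 [ 0.49657039 -0.38214073 -2.37029735] [-3.  -2.2 47.9  0.4]
bar ends tool [array([ 51.1,  -0.5, -14.5])]
```

View pics/w10.png

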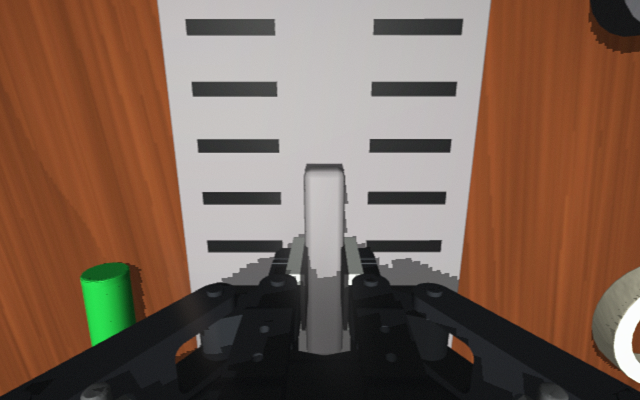

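```bash
python3 - <<'E'
from h import *
p,y,s=tool();M=Ro.from_quat(s['tcp_rot']).as_matrix()
for r in (165,169): print(M.T@(w('wrist',(324,r),.1285)-p)*1000)
# slots: middle row across guard at its y=?; edges of guard at row 100 for lateral centring (guard top z0+39)
for c in (171,483): print(M.T@(w('wrist',(c,100),.103)-p)*1000)
E
```

```text
[ 45.56149933  -0.60508193 -14.86632406]
[ 44.03775663  -0.60602231 -14.86703964]
[ 69.19873926 -66.10694839  10.55665107]
[69.11337471 67.58297283 10.73648853]
```

The bar is held centrally: its far end is at about +42 to +43 mm once the camera bias is allowed for, and its side offset is about 0.7 mm. I'll lower the guard on.

>>> drive_tool([
  [[1, -3, -2, 5, 0.4], [1, -3, -2, 10, 0.4], [1, -3, -2, 18, 0.4], [1, -3, -2, 26, 0.4], [1, -3, -2, 32, 0.4], [1, -3, -2, 34, 0.4], [1, -3, -2, 34, 0.4], [1, -3, -2, 34, 0.4]],
])

```text
time: 56.7
eef_pos: [0.5074, 0.2059, 0.0786]
tcp_rot: [0.749, 0.662, -0.0, -0.0]
contact_force: [-0.2, -0.0, -2.7]
opening: 0.156
```

>>> drive_tool([
  [[1, 0, 0, 1, 0], [1, 0, 0, 2, 0], [1, 0, 0, 3, 0], [1, 0, 0, 4, 0], [1, 0, 0, 5, 0], [1, 0, 0, 5, 0], [1, 0, 0, 5, 0], [1, 0, 0, 5, 0]],
])

```text
time: 57.37
eef_pos: [0.5078, 0.2059, 0.0742]
tcp_rot: [0.749, 0.662, 0.0, 0.0]
contact_force: [1.5, -0.5, -1.6]
opening: 0.155
```

>>> drive_tool([
  [[1, 0, 0, 2, 0], [1, 0, 0, 4, 0], [1, 0, 0, 6, 0], [1, 0, 0, 8, 0], [1, 0, 0, 8, 0], [1, 0, 0, 8, 0], [1, 0, 0, 8, 0], [1, 0, 0, 8, 0]],
])

```text
time: 58.03
eef_pos: [0.5078, 0.2058, 0.0648]
tcp_rot: [0.749, 0.662, 0.001, 0.001]
contact_force: [5.4, 0.0, -8.0]
opening: 0.154
```

>>> drive_tool([
  [[1, 0, 0, 1, 0], [1, 0, 0, 2, 0], [1, 0, 0, 3, 0], [1, 0, 0, 4, 0], [1, 0, 0, 4, 0], [1, 0, 0, 4, 0], [1, 0, 0, 4, 0], [1, 0, 0, 4, 0]],
])

```text
time: 58.7
eef_pos: [0.5081, 0.2058, 0.0643]
tcp_rot: [0.749, 0.662, 0.0, 0.0]
contact_force: [-2.0, -2.0, 9.4]
opening: 0.154
```

>>> drive_tool([
  [[1, 0, 0, 2, 0], [1, 0, 0, 3, 0], [1, 0, 0, 3, 0], [0, 0, 0, 0, 0], [-1, 0, 0, 0, 0], [-1, 0, 0, 0, 0], [-1, 0, 0, -20, 0], [-1, 0, 0, -50, 0]],
])

```text
time: 59.37
eef_pos: [0.5036, 0.2052, 0.1078]
tcp_rot: [0.749, 0.662, -0.005, -0.003]
contact_force: [-0.1, 0.3, -0.1]
opening: 0.853
```

>>> drive_tool([
  [[0.5, 0, -20, 0, 0], [1, 0, -45, 0, 0], [1, 0, -45, 0, 0], [1, 0, -45, 0, 0], [1, 0, -45, 0, 0], [1, 0, -45, 0, 0], [1, 0, -45, 20, 0], [1, 0, -45, 40, 0]],
])

```text
time: 60.03
eef_pos: [0.465, 0.2116, 0.0728]
tcp_rot: [0.75, 0.662, 0.002, 0.001]
contact_force: [0.4, 0.3, -0.6]
opening: 0.001
```

```bash
python3 - <<'E'
from h import *
p,y,s=tool();print(p,y,s['opening'],s['contact_force'],go(ch(-45,0,53),82.95))
O2=[go(ch(x,0,53),82.95) for x in (45,)];print(O2)
E
```

```text
[0.46499226 0.21161776 0.07275864] 82.8989564622655 0.0014909149336336958 [ 0.35997599  0.28147533 -0.61208654] [-0.3 -1.7 19.8 -0.1]
[array([-0.2, 88.3, 20.1, -0.1])]
```

>>> drive_tool([
  [[1, 0, 0, 10, 0], [1, 0, 0, 15, 0], [1, 0, 0, 18, 0], [1, 0, 0, 20, 0], [1, 0, 0, 22, 0], [1, 0, 0, 22, 0], [1, 0, 0, 22, 0], [1, 0, 0, 22, 0]],
])

```text
time: 60.7
eef_pos: [0.4623, 0.211, 0.0534]
tcp_rot: [0.749, 0.662, -0.003, -0.001]
contact_force: [-11.4, -5.3, 20.9]
opening: 0.002
```

>>> drive_tool([
  [[1, 0, 0, -20, 0], [1, 0, 0, -55, 0], [1, 0, 30, -55, 0], [1, 0, 65, -55, 0], [1, 0, 88, -55, 0], [1, 0, 88, -40, 0], [1, 0, 88, -20, 0], [1, 0, 88, -10, 0]],
])

```text
time: 61.37
eef_pos: [0.5503, 0.2002, 0.0588]
tcp_rot: [0.75, 0.662, -0.0, -0.0]
contact_force: [-0.7, -0.6, -0.7]
opening: 0.002
```

>>> drive_tool([
  [[1, 0, 0, 5, 0], [1, 0, 0, 8, 0], [1, 0, 0, 10, 0], [1, 0, 0, 10, 0], [1, 0, 0, 10, 0], [1, 0, 0, 10, 0], [1, 0, 0, 10, 0], [1, 0, 0, 10, 0]],
])

```text
time: 62.03
eef_pos: [0.5493, 0.2003, 0.0535]
tcp_rot: [0.749, 0.663, -0.002, -0.001]
contact_force: [-10.1, -2.9, 16.2]
opening: 0.0
```

>>> drive_tool([
  [[1, 0, 0, -20, 0], [1, 30, 0, -20, 0], [1, 65, 0, -20, 0], [1, 95, 0, -20, 0], [1, 95, 0, -10, 0], [1, 95, 0, -2, 0], [1, 95, 0, 1, 0], [1, 95, 0, 1, 0]],
])

```text
time: 62.7
eef_pos: [0.5626, 0.2967, 0.0534]
tcp_rot: [0.75, 0.662, 0.002, -0.001]
contact_force: [-6.8, 4.6, 16.3]
opening: 0.0
```

>>> drive_tool([
  [[1, 0, 0, -20, 0], [1, -40, 0, -20, 0], [1, -80, 0, -20, 0], [1, -120, 0, -20, 0], [1, -160, 0, -20, 0], [1, -195, 0, -20, 0], [1, -195, 0, -5, 0], [1, -195, 0, -2, 0]],
])

```text
time: 63.37
eef_pos: [0.5386, 0.0962, 0.0533]
tcp_rot: [0.75, 0.662, -0.002, 0.002]
contact_force: [-9.7, -12.8, 29.5]
opening: -0.0
```

>>> drive_tool([
  [[1, 0, 0, 1, 0], [1, 0, 0, 3, 0], [1, 0, 0, 3, 0], [1, 0, 0, 3, 0], [1, 0, 0, 3, 0], [1, 0, 0, 3, 0], [1, 0, 0, 3, 0], [1, 0, 0, 3, 0]],
])

```text
time: 64.03
eef_pos: [0.5388, 0.0965, 0.0533]
tcp_rot: [0.748, 0.663, -0.004, 0.003]
contact_force: [-10.9, -14.6, 29.3]
opening: -0.004
```

>>> drive_tool([
  [[1, 0, 0, -40, 0], [1, 0, 0, -80, 6], [1, 20, 0, -100, 13], [1, 50, 0, -100, 20], [1, 80, 0, -100, 27], [1, 110, 0, -100, 34], [1, 140, 0, -100, 41], [1, 170, 0, -100, 48]],
])

```text
time: 64.7
eef_pos: [0.5581, 0.2704, 0.1471]
tcp_rot: [0.955, 0.297, -0.001, 0.0]
contact_force: [1.0, -0.7, -0.7]
opening: -0.002
```

```bash
python3 - <<'E'
from h import *
p,y,s=tool();print(p,y,s['contact_force'],go(ch(-35,153,100),-7.05),go(ch(-70,153,100),-7.05))
E
```

```text
[0.55805087 0.2704403  0.14713922] 34.53636936232801 [ 1.00813234 -0.69640921 -0.69625426] [  -2.3 -113.    47.2   41.6] [ -28.5 -136.2   47.2   41.6]
```

The guard top is level, 53.3-53.5 mm at all four pressed points against 53 nominal, so it is home all round. Now the toggle.

>>> drive_tool([
  [[1, -4, -25, 0, 7], [1, -8, -50, 0, 14], [1, -12, -75, 0, 21], [1, -16, -100, 0, 28], [1, -20, -125, 0, 35], [1, -24, -133, 10, 41.6], [1, -24, -133, 20, 41.6], [1, -24, -133, 20, 41.6]],
])

```text
time: 65.37
eef_pos: [0.4609, 0.3639, 0.1246]
tcp_rot: [0.998, -0.056, -0.002, 0.002]
contact_force: [0.4, -0.6, -0.9]
opening: -0.001
```

```bash
python3 - <<'E'
from h import *
p,y,s=tool();print(p,y,go(ch(-65,153,47),-7.05))
save('wrist','w11')
E
```

```text
[0.46086862 0.36392574 0.1246236 ] -6.470954971953169 [ 1.5 -2.3 77.6  0.6]
```

View pics/w11.png

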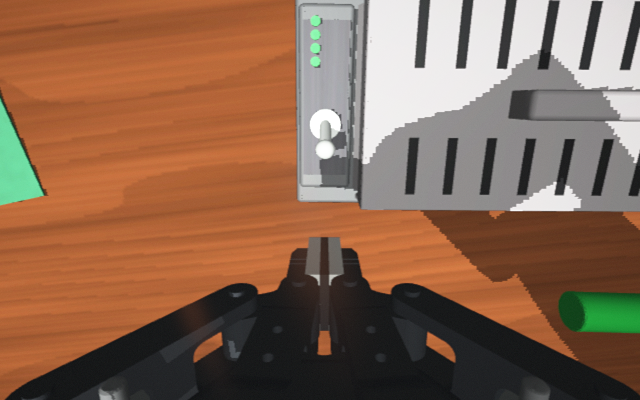

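The fingers (column 324) are in line with the lever ball at (325,150), on its robot side. The guard is seated, with a small even gap to the panel. I'll descend and push away from the robot.

>>> drive_tool([
  [[1, 0, -1, 30, 0.6], [1, 0, -1, 60, 0.6], [1, 0, -1, 74, 0.6], [1, 0, -1, 77, 0.6], [1, 0, -1, 77, 0.6], [1, 0, -1, 77, 0.6], [1, 0, -1, 77, 0.6], [1, 0, -1, 77, 0.6]],
])

```text
time: 66.08
eef_pos: [0.4643, 0.3669, 0.0528]
tcp_rot: [0.998, -0.063, 0.001, -0.001]
contact_force: [-0.3, -0.1, 1.1]
opening: -0.0
```

```bash
python3 - <<'E'
from h import *
p,y,s=tool();print(p,y,s['contact_force'],go(ch(-18,153,47),-7.05))
E
```

```text
[0.46426479 0.36693092 0.05280835] -7.265843239280698 [-0.28082806 -0.1179474   1.05249234] [45.1  1.2  5.9 -0.2]
```

>>> drive_tool([
  [[1, 0, 1, 4, 0], [1, 8, 1, 4, 0], [1, 16, 1, 4, 0], [1, 24, 1, 4, 0], [1, 32, 1, 4, 0], [1, 40, 1, 4, 0], [1, 46, 1, 4, 0], [1, 46, 1, 4, 0]],
])

```text
time: 66.75
eef_pos: [0.5084, 0.3594, 0.0463]
tcp_rot: [0.998, -0.064, -0.002, 0.0]
contact_force: [-4.8, 1.8, 1.9]
opening: -0.0
```

>>> drive_tool([
  [[1, 1, 0, 0, 0], [1, 2, 0, 0, 0], [1, 2, 0, 0, 0], [1, 2, 0, 0, 0], [1, 2, 0, 0, 0], [1, 2, 0, 0, 0], [1, 2, 0, 0, 0], [1, 2, 0, 0, 0]],
])

```text
time: 67.42
eef_pos: [0.5087, 0.3594, 0.0463]
tcp_rot: [0.998, -0.064, -0.003, 0.0]
contact_force: [-7.4, 1.6, 3.9]
opening: 0.001
```

>>> drive_tool([
  [[1, -10, 0, 0, 0], [1, -30, 0, -10, 0], [1, -40, 0, -40, 0], [1, -50, 0, -80, 0], [1, -60, 0, -120, 0], [1, -60, 0, -150, 0], [1, -60, 50, -180, 0], [1, -60, 90, -190, 0]],
])

```text
time: 68.08
eef_pos: [0.4433, 0.2933, 0.236]
tcp_rot: [0.998, -0.062, 0.004, -0.002]
contact_force: [1.4, -0.5, 0.6]
opening: 0.002
```

>>> drive_tool([
  [[1, 0, 0, 0, 0], [1, 0, 0, 0, 0], [1, 0, 0, 0, 0], [1, 0, 0, 0, 0], [1, 0, 0, 0, 0], [1, 0, 0, 0, 0], [1, 0, 0, 0, 0], [1, 0, 0, 0, 0]],
])

```text
time: 68.75
eef_pos: [0.4413, 0.2926, 0.2312]
tcp_rot: [0.998, -0.063, -0.0, 0.0]
contact_force: [0.7, 0.1, -0.4]
opening: 0.001
```

```bash
python3 - <<'E'
from h import *
save('wrist','w12')
print(tool()[:2])
for d in ctrl.mark_of('toggle_tip','wrist'): print(round(d['confidence'],2),w('wrist',d['position'],.055))
print('on',ch(-2,153,55),'off',ch(-28,153,55))
for d in ctrl.silhouettes('guard','wrist')[:1]: print(d['confidence'],rect(d['mask'],'wrist',.045))
ctrl.read_camera('top')
for n in ('tape_roll','glue_can','tack_tin'):
    for d in ctrl.mark_of(n,'top')[:1]: print(n,np.round(w('top',d['position'],0),3))
E
```

```text
(array([0.44131147, 0.29256454, 0.23134894]), np.float64(-7.243503992535655))
0.57 [0.52461767 0.35860941 0.055     ]
on [0.52479365 0.3580887  0.055     ] off [0.49899022 0.36127982 0.055     ]
0.63 [508.  205.6 261.  137.2  83. ]
tape_roll [0.777 0.075 0.   ]
glue_can [ 0.764 -0.153  0.   ]
tack_tin [0.731 0.329 0.   ]
```

View pics/w12.png

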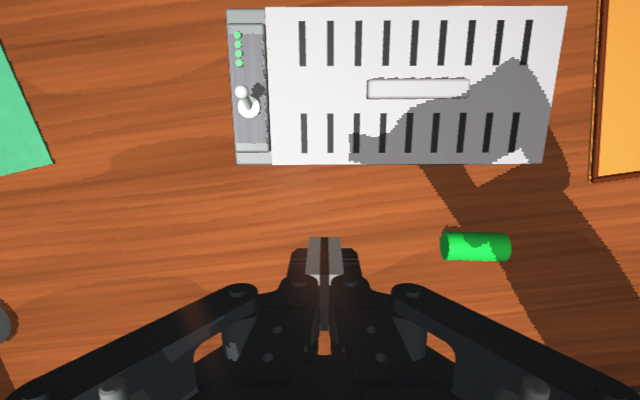

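The toggle leans away from the robot, with its ball at (241,92) beyond the pivot at (248,106). The guard is seated square at (0.508, 0.2056), and nothing is being touched. Handing in.

```bash
python3 -c "
from plant import ctrl
print(ctrl.sign_off())"
```

```text
the job is handed in; nothing more can be done
None
```

All four lamp cells from the leather tray are on charge, and the job is handed in at about 69 s of the 210 s. I switched the toggle off, stood the guard on the bench beyond the toggle end, and laid one cell in each bay. Then I pressed the guard home and switched the toggle on.

- **Cells:** Pressed from above, each cell top was firm at 45.7–45.9 mm (46 mm when fully down). The picture showed all four bases on the sprung plates and the buttons at the fixed contacts. While being lowered, each cell met 8–19 N of resistance, probably from touching the ribs. All dropped fully down when released.
- **Guard:** It was knocked about 5 cm aside on the bench. I found it again from the pictures before picking it up. Once fitted, its top read 53.3–53.5 mm at four spread points (nominal 53 mm), and its fitted centre came out within 1 mm of the seat.
- **Toggle:** It was pushed to its stop both ways. At the end the tip was within 1 mm of its expected "on" position.
- **Bystanders:** I never went near the tape roll, can or tack tin. In the first and last top views the tape roll and tin agree within about 8 mm. The can's detected position differs by about 12 mm, which I put down to detector noise and did not check further.

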